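# Clip the sample carrier and run it up the ramp

### The arm

A 7-joint arm with a two-finger parallel gripper is mounted at the origin on the work surface. World frame = base frame: x ahead of the robot, y to its left, z up, the work surface at z = 0. Lengths are in m, angles in rad, forces in N, time in s.
With the tool pointing down it reaches from about 0.425 to 0.875 m from the base axis. Payload 4.7 kg.
Tool frame: the origin (TCP) lies on the centre line of the jaws, within the pads' length; the fingertips stand 19 mm ahead of it and the grasp point (between the pads) is the TCP; z points along the fingers, y is the line along which they close (so a half turn about z gives the same grasp; the last joint's range is limited). The gripper opens to 85 mm and grips with 20 to 120 N. Pads are 22 mm wide; open, the fingers measure 114 mm over their backs; the gripper's body (76 mm by 85 mm) begins 54 mm behind the grasp point. The pads swing forward as they close: fully open they stand 13 mm farther back than shut.
Start: joints at [1.357, 0.321, -0.07, 1.45, 0.023, 1.371, -0.057], TCP at [0.147, -0.633, 0.25] pointing down, gripper open.
Joint ranges: [-2.86, 2.86], [-0.3, 2.09], [-1.38, 1.24], [0.06, 2.45], [-1.56, 4.7], [0.09, 2.05], [-2.69, 2.69]. Speed limits (rad/s): [2.57, 2.57, 3.14, 3.14, 3.14, 3.14, 3.14].

### API

Orientations are given as a 3x3 rotation matrix whose columns are the frame's x, y, z axes.
In Python, from bench import * gives the robot as it stands.
- The arm moves only by the tool carry_out, never from a script. Its argument "motion" is a list of rows, each an object of numbers: "tx", "ty", "tz": the shift along the world's x, y, z in m; "wx", "wy", "wz": the turn, a rotation vector about the world's x, y, z in degrees; "claw": the finger opening in m, from 0 to 0.0854. In form: [{"tx": .., "ty": .., "tz": .., "wx": .., "wy": .., "wz": .., "claw": ..}, ...]. A call has 1 to 10 rows; each row shifts and turns the commanded pose from where the row before left it; what a row does not reach is not made up. A row lasts 1/12 s, in which the tool goes at most 41.7 mm and 7.16 degrees, less where a joint would pass 70% of its speed; a pose out of reach is approached as far as the arm can. A call is refused whole if a number of a shift passes 0.0417 or a number of a turn 7.16, either way. A call with a gripper value outside its range is refused whole. The fingers move at their own pace and stop on an object; "force" is the grip in N (left out, the last holds). Time passes only in rows, so rows that do not move let the fingers close. It gives the time, the measured TCP pose, the force, the opening and the grip force at its end, in the units of the state.
- state(): the state, without advancing time (a new reading comes with each control period).
- read_camera(name): name is "side" or "top" or "wrist"; returns a dict with "image" (480x640x3 uint8, red, green, blue), "fx", "fy", "cx", "cy" (pixels), "k1" (the pictures are not rectified: a ray, as slopes to the right and down, at radius r is drawn at 1 + k1 r^2 times it, then the intrinsics apply), "R" (3x3) and "t" (3): a world point X has camera coordinates R X + t. Camera axes: x right, y down, z forward; pixel columns grow to the right and rows downward; lengths in m; the calibration is good to about 2 mm. A picture is of the moment at which its call begins. There is no depth.
- hand_in(): hands the job in; it is judged then, once.
Trained networks look in the newest picture that a camera, given by its name, has taken for a name from the list of things; names that differ only in an ending like _2 or _b are one class to them, and where a whole thing is asked for, a point or a joint stands for the part that bears it (a point fixed in the world has none). Each returns a list of dicts, best first, with "confidence" (0 to 1); they miss things now and then, are a little off and sometimes report something else, mostly with a low value. They report only what shows in the picture. A call takes as long as a camera call. They do not tell look-alikes from the thing itself.
- trace(camera, query): "mask" (480x640 bool, what is visible of it) and "point" ([column, row] in pixels, amid what is visible of it).
The state is a dict: "t": time; "joint_positions": joint angles; "joint_velocities": joint speeds; "joint_efforts": joint torques, N m; "tcp_pos": TCP position; "ee_rot": TCP orientation; "contact_force": force on the tool from outside, world axes, zero at the start; "torque": the same for the moment, N m; "finger_gap": finger opening in m; "grip_force": force on a finger pad.
Only numpy, scipy, OpenCV 4.12 (cv2) and the standard library are available. Lean on these libraries where they do the work, as an engineer would, in place of code of your own. Each camera call takes 0.05 s, during which the arm holds its last target. There are 200 camera calls.

### The job

While the blue sample carrier stands on the level bed, press every sound spring clip (green tab) sideways into the groove of a spindle of its own until it snaps fully home; any spindle will do. Then push the carrier up the ramp and leave it resting against the yellow top stop, clips still on. Put the worn clips (red tab) in the red-tagged reject tray, at any time, and leave the dishes, cups, forceps and vial where they are.

Things in the scene. Friction and masses are not known exactly. Their poses are not given: they have to be found in the camera images.
- good1_tab (a point): Grip point of a sound spring clip (green tab): centre of its upright coloured tab, half-way up the clip (21 mm above its underside). The tab is 20 mm along the clip's x, 12 mm thick along its y, and rises from the 6 mm plate to 42 mm above the underside; pinch it across y. Axes: x towards the open mouth, z up. The whole clip is 55 mm long (44 mm behind to 11.5 mm ahead of the seat centre), 30 mm wide, 52 g.
- good1_seat (a point): Seat centre of the same clip: the point on the shaft's axis when seated, middle of the 6 mm thick plate (3 mm above the underside), 32 mm ahead (+x) of the tab. Two sprung steel arms, one each side, end in round bumps about 7 mm ahead of it with a 12.5 mm gap; they must spring open past the 16 mm shaft (about 5 to 10 N push) and close behind it.
- good2_tab (a point): Grip point of a sound spring clip (green tab): centre of its upright coloured tab, half-way up the clip (21 mm above its underside). The tab is 20 mm along the clip's x, 12 mm thick along its y, and rises from the 6 mm plate to 42 mm above the underside; pinch it across y. Axes: x towards the open mouth, z up. The whole clip is 55 mm long (44 mm behind to 11.5 mm ahead of the seat centre), 30 mm wide, 52 g.
- good2_seat (a point): Seat centre of the same clip: the point on the shaft's axis when seated, middle of the 6 mm thick plate (3 mm above the underside), 32 mm ahead (+x) of the tab. Two sprung steel arms, one each side, end in round bumps about 7 mm ahead of it with a 12.5 mm gap; they must spring open past the 16 mm shaft (about 5 to 10 N push) and close behind it.
- good3_tab (a point): Grip point of a sound spring clip (green tab): centre of its upright coloured tab, half-way up the clip (21 mm above its underside). The tab is 20 mm along the clip's x, 12 mm thick along its y, and rises from the 6 mm plate to 42 mm above the underside; pinch it across y. Axes: x towards the open mouth, z up. The whole clip is 55 mm long (44 mm behind to 11.5 mm ahead of the seat centre), 30 mm wide, 52 g.
- good3_seat (a point): Seat centre of the same clip: the point on the shaft's axis when seated, middle of the 6 mm thick plate (3 mm above the underside), 32 mm ahead (+x) of the tab. Two sprung steel arms, one each side, end in round bumps about 7 mm ahead of it with a 12.5 mm gap; they must spring open past the 16 mm shaft (about 5 to 10 N push) and close behind it.
- worn1_tab (a point): Grip point of a worn spring clip (red tab), otherwise the same as the green ones: centre of its upright coloured tab, half-way up the clip (21 mm above its underside). The tab is 20 mm along the clip's x, 12 mm thick along its y, and rises from the 6 mm plate to 42 mm above the underside; pinch it across y. Axes: x towards the open mouth, z up. The whole clip is 55 mm long (44 mm behind to 11.5 mm ahead of the seat centre), 30 mm wide, 52 g.
- worn2_tab (a point): Grip point of a worn spring clip (red tab), otherwise the same as the green ones: centre of its upright coloured tab, half-way up the clip (21 mm above its underside). The tab is 20 mm along the clip's x, 12 mm thick along its y, and rises from the 6 mm plate to 42 mm above the underside; pinch it across y. Axes: x towards the open mouth, z up. The whole clip is 55 mm long (44 mm behind to 11.5 mm ahead of the seat centre), 30 mm wide, 52 g.
- worn3_tab (a point): Grip point of a worn spring clip (red tab), otherwise the same as the green ones: centre of its upright coloured tab, half-way up the clip (21 mm above its underside). The tab is 20 mm along the clip's x, 12 mm thick along its y, and rises from the 6 mm plate to 42 mm above the underside; pinch it across y. Axes: x towards the open mouth, z up. The whole clip is 55 mm long (44 mm behind to 11.5 mm ahead of the seat centre), 30 mm wide, 52 g.
- groove_a (a point): Groove of spindle A on the carrier: on its axis, half-way up the groove, 6.5 mm above the deck. Upright steel shaft 16 mm across; groove 9 mm high between a collar (26 mm across) and a brass head (22 mm across, 6 mm high). A clip enters moving along the carrier's +x (from the side without pots), in a lane 40 mm wide between blue fins (8 mm above the deck, 19 to 47 mm before the shaft). Axes as the carrier's.
- groove_b (a point): Groove of spindle B on the carrier: on its axis, half-way up the groove, 6.5 mm above the deck. Upright steel shaft 16 mm across; groove 9 mm high between a collar (26 mm across) and a brass head (22 mm across, 6 mm high). A clip enters moving along the carrier's +x (from the side without pots), in a lane 40 mm wide between blue fins (8 mm above the deck, 19 to 47 mm before the shaft). Axes as the carrier's.
- groove_c (a point): Groove of spindle C on the carrier: on its axis, half-way up the groove, 6.5 mm above the deck. Upright steel shaft 16 mm across; groove 9 mm high between a collar (26 mm across) and a brass head (22 mm across, 6 mm high). A clip enters moving along the carrier's +x (from the side without pots), in a lane 40 mm wide between blue fins (8 mm above the deck, 19 to 47 mm before the shaft). Axes as the carrier's.
- carrier_nose (a point): Middle of the lower front edge of the carrier: a loose blue block 96 mm across (its x), 160 mm long (its y, up the ramp), 22 mm high, 0.75 kg, with three spindles in a row along its middle and an amber sample pot (22 mm across, 26 mm high) beside each on +x. Spindle axes lie 26, 80 and 134 mm behind it (C, B, A). Its underside is at this point's height. Axes: x across (press direction), y up the ramp, z up.
- carrier_tail (a point): Centre of the carrier's flat rear end face (96 mm wide, 22 mm high, 160 mm behind the nose), 11 mm above its underside; push here towards +y to run it up the ramp. Nothing stands behind it.
- ramp_stop (a point): Foot of the yellow top stop (16 mm high), middle of its face; the carrier's nose comes here when against it. Fixed. Axes: x across, y horizontal towards the stop. The bed is level (12 mm above the table, 200 mm long), then the ramp rises at 7 degrees for 172 mm to this stop. Side rails 14 mm high (below the carrier's deck) guide the carrier with 1.5 mm play each side and take the sideways press. Friction holds the carrier on the ramp.
- reject_tray: Open stainless reject tray with red long rims and a red tag, fixed, 130 x 220 mm outside (x, y), walls 4 mm thick and 20 mm high, floor about 4 mm; origin at the centre of its underside on the table.
- petri1: Bystander: clear dish, 84 mm across, 13 mm high; origin under its centre.
- petri2: Bystander: clear dish as petri1.
- cup1: Bystander: white paper cup, 72 mm across, 75 mm high; origin under its centre.
- cup2: Bystander: paper cup as cup1.
- forceps: Bystander: steel forceps, 120 mm long (x), lying flat, 4 mm high; origin under its centre.
- vial: Bystander: amber vial, 32 mm across, 60 mm high; origin under its centre.
- carrier: The carrier as a body; origin at the centre of its underside, 80 mm behind the nose; axes as the nose point.
Mind the look-alikes: they are no part of the job. Leave any purple or turquoise look-alike of the part that bears good3_tab alone.

How it is judged:
On the way, in this order (a step that is already met when the one before it is completed fails the run):
1. every green clip is seated on a spindle while the carrier is still down on the bed ((distance between good1_seat and groove_a below 0.0045 m or distance between good1_seat and groove_b below 0.0045 m or distance between good1_seat and groove_c below 0.0045 m) and angle between each of good1_seat, good2_seat, good3_seat's own z axis and vertical below 0.3 rad and (distance between good2_seat and groove_a below 0.0045 m or distance between good2_seat and groove_b below 0.0045 m or distance between good2_seat and groove_c below 0.0045 m) and (distance between good3_seat and groove_a below 0.0045 m or distance between good3_seat and groove_b below 0.0045 m or distance between good3_seat and groove_c below 0.0045 m) and distance between carrier_nose and ramp_stop above 0.1 m), for 0.2 s.
2. the carrier, with all green clips seated, is against the top stop ((distance between good1_seat and groove_a below 0.0045 m or distance between good1_seat and groove_b below 0.0045 m or distance between good1_seat and groove_c below 0.0045 m) and angle between each of good1_seat, good2_seat, good3_seat's own z axis and vertical below 0.3 rad and (distance between good2_seat and groove_a below 0.0045 m or distance between good2_seat and groove_b below 0.0045 m or distance between good2_seat and groove_c below 0.0045 m) and (distance between good3_seat and groove_a below 0.0045 m or distance between good3_seat and groove_b below 0.0045 m or distance between good3_seat and groove_c below 0.0045 m) and distance between carrier_nose and ramp_stop below 0.007 m), for 0.2 s.
At the end, for the whole second after the job is handed in: Each green clip's seat is within 4.5 mm of a groove centre, clip tilted under 0.3 rad; carrier nose within 7 mm of the stop, at rest; each red clip in the reject tray, tab centre within 60 mm (x) and 105 mm (y) of the tray's centre and under 40 mm above its underside (all of step 2 and x of worn1_tab in the frame of reject_tray between -0.06 and 0.06 m and y of worn1_tab in the frame of reject_tray between -0.105 and 0.105 m and z of each of worn1_tab, worn2_tab, worn3_tab in the frame of reject_tray below 0.04 m and x of worn2_tab in the frame of reject_tray between -0.06 and 0.06 m and y of worn2_tab in the frame of reject_tray between -0.105 and 0.105 m and x of worn3_tab in the frame of reject_tray between -0.06 and 0.06 m and y of worn3_tab in the frame of reject_tray between -0.105 and 0.105 m and linear speed of carrier below 0.01 m/s); the robot touches nothing.
It fails at once if a dish, cup, the forceps or the vial is shifted more than 40 mm (distance of any of petri1, petri2, cup1, cup2, forceps, vial from where it was at the start of the episode above 0.04 m).
Of good1, good2, good3 only 2 to 3 are there at a start; the rules pass over those that are not, and their reading is None.
Of worn1, worn2, worn3 only 2 to 3 are there at a start; the rules pass over those that are not, and their reading is None.
At some moment in a run one of good1, good2, good3, worn1, worn2, worn3 may be knocked a few centimetres aside while the robot is not near it.
It also fails if it takes over 210 s, if anything falls off the work surface, if the arm or the gripper's body presses on something with over 40 N, if the wrist force passes 120 N, or if a joint passes its speed limit or range.

## Working session

There is one attempt and no reset: what is moved stays moved. The work goes in short steps, Python scripts to look and compute and a tool call to move; the robot and the scene stay as the last step left them, time stands still between calls to the robot, and variables do not carry over. Pictures are saved under pics/ and viewed, at most 14 in all, crops included, and the job is handed in when it is done.

Besides the shell and the picture viewer there is one more tool, called after ">>>" as name(argument=value, ...) on one line, values as JSON. carry_out: Moves the arm, as the interface text tells. Its arguments: {"type":"object","properties":{"motion":{"type":"array"},"force":{"type":"number"}},"required":["motion"]}

```bash
ls; mkdir -p pics; cat > h.py <<'E'
from bench import *
import numpy as np, cv2
def snap(n,f=None):
    c=read_camera(n)
    if f: cv2.imwrite('pics/'+f,c['image'][:,:,::-1])
    return c
def ray(c,uv):
    d=np.array([(uv[0]-c['cx'])/c['fx'],(uv[1]-c['cy'])/c['fy']]); s=d.copy()
    for _ in range(20): s=d/(1+c['k1']*(s@s))
    R=np.array(c['R']);t=np.array(c['t'])
    return -R.T@t, R.T@np.r_[s,1]
def atz(c,uv,z):
    o,d=ray(c,uv); return o+d*(z-o[2])/d[2]
def proj(c,X):
    p=np.array(c['R'])@np.array(X)+np.array(c['t']); s=p[:2]/p[2]; s=s*(1+c['k1']*(s@s))
    return np.array([s[0]*c['fx']+c['cx'],s[1]*c['fy']+c['cy']])
E
python3 - <<'E'
from h import *
for n in ['top','side']:
    c=snap(n,n+'0.png'); print(n,c['fx'],c['k1'],np.round(-np.array(c['R']).T@c['t'],3),np.round(c['R'],2).tolist())
    for q in ['good1_tab','worn1_tab','groove_a','carrier','reject_tray','ramp_stop','carrier_nose','carrier_tail']:
        for r in trace(n,q): print(q,np.round(r['point']),round(r['confidence'],2),int(r['mask'].sum()))
print(state())
E
```

```text
pics
top 522.9097516520635 -0.14104301078466208 [ 4.330e-01 -1.000e-03  1.344e+00] [[-0.01, -1.0, 0.01], [-1.0, 0.01, -0.1], [0.1, -0.01, -0.99]]
good1_tab [316. 283.] 0.64 155
good1_tab [359. 214.] 0.51 2420
good1_tab [353. 284.] 0.43 169
worn1_tab [419. 283.] 0.45 185
groove_a [282. 280.] 0.69 186
groove_a [356. 214.] 0.61 2462
carrier [358. 214.] 0.7 2334
reject_tray [168. 243.] 0.71 4174
reject_tray [357. 213.] 0.56 2417
reject_tray [351. 141.] 0.38 698
ramp_stop [300. 219.] 0.92 4678
carrier_nose [359. 213.] 0.78 2512
carrier_tail [359. 214.] 0.71 2353
side 534.6569687735436 0.05046505200547027 [ 0.415 -0.669  0.8  ] [[0.97, -0.26, -0.02], [-0.2, -0.7, -0.68], [0.16, 0.66, -0.73]]
good1_tab [257. 278.] 0.71 396
good1_tab [290. 458.] 0.46 327
good1_tab [360. 296.] 0.25 4420
worn1_tab [284. 402.] 0.78 637
worn1_tab [364. 297.] 0.55 4337
groove_a [363. 295.] 0.92 4442
carrier [360. 294.] 0.86 4513
reject_tray [274. 151.] 0.73 3501
reject_tray [248. 240.] 0.56 382
reject_tray [362. 299.] 0.25 4550
ramp_stop [341. 239.] 0.59 6769
ramp_stop [450. 255.] 0.53 1753
ramp_stop [359. 300.] 
[... 284 characters left out ...]
0224e-03, -5.36527085e-05,  1.81673443e-04, -6.18918155e-04,
       -6.02280902e-04,  4.34264950e-04, -9.72504919e-04]), 'joint_efforts': array([-4.33983439e-05, -4.93376040e+01, -3.81612629e-01, -3.14570975e+01,
        1.33206689e-02,  1.23517395e-03,  7.37302059e-06]), 'tcp_pos': array([ 0.14679063, -0.63322219,  0.25036096]), 'ee_rot': array([[ 9.74164121e-01,  2.25841240e-01,  1.93609718e-05],
       [ 2.25841240e-01, -9.74164116e-01, -9.22072457e-05],
       [-1.96343464e-06,  9.41974963e-05, -9.99999996e-01]]), 'contact_force': array([-0.6405301 , -0.05163125, -1.15203303]), 'torque': array([ 0.0165663 ,  0.02065914, -0.01170767]), 'grip_force': 0.0, 'finger_gap': 0.08532092165522467}
```

```bash
python3 - <<'E'
import cv2
a=cv2.imread('pics/top0.png'); cv2.imwrite('pics/top0c.png',cv2.resize(a[90:340,100:500],None,fx=2,fy=2,interpolation=cv2.INTER_CUBIC))
E
```

```text
(no output)
```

View pics/top0c.png

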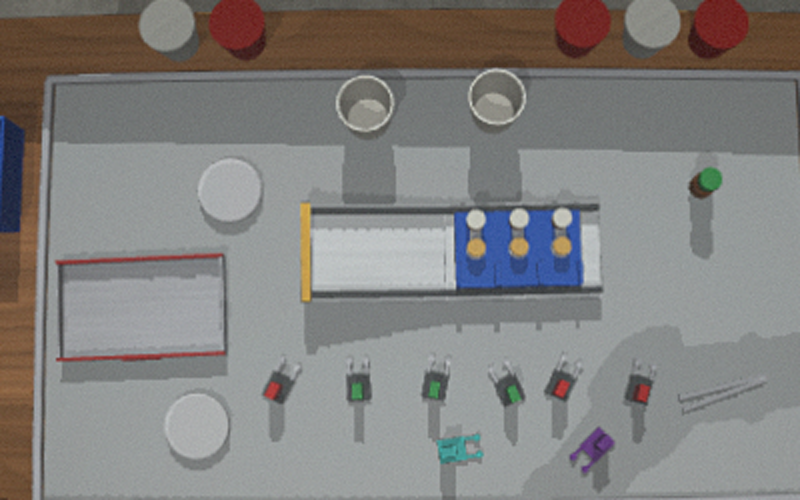

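View pics/side0.png

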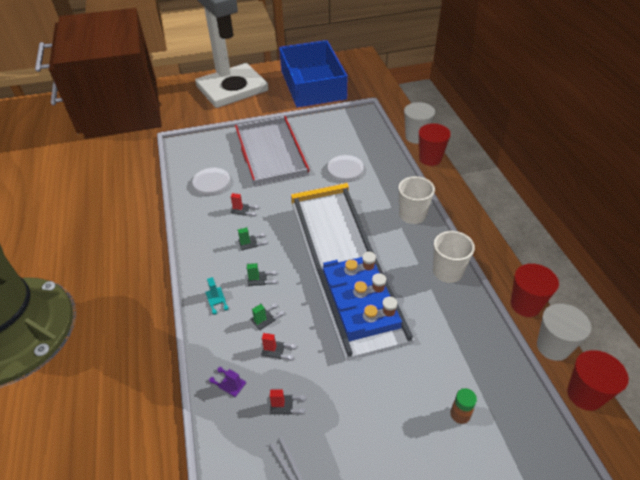

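The pictures show three green clips (top-view pixels about (278,285), (317,284), (356,286)) and three red ones ((237,284), (381,284), (421,286)). The turquoise (330,314) and purple (396,314) look-alikes are to be left alone. The carrier is near (359,214) with its pots on +x, and the stop is at column 253. Next I locate everything numerically.

```bash
cat >> h.py <<'E'
def blobs(c,col,amin=15):
    h=cv2.cvtColor(c['image'],cv2.COLOR_RGB2HSV)
    rg={'green':[(45,90,40),(75,255,255)],'red':[(0,130,60),(8,255,255)],'blue':[(105,120,40),(125,255,255)],'brass':[(12,110,100),(24,255,255)],'yellow':[(18,120,120),(28,255,255)]}[col]
    m=cv2.inRange(h,*rg)
    if col=='red': m|=cv2.inRange(h,(172,130,60),(180,255,255))
    n,l,s,ce=cv2.connectedComponentsWithStats(m)
    return [(ce[i],s[i,4],l==i) for i in range(1,n) if s[i,4]>=amin]
def tri(c1,p1,c2,p2):
    o1,d1=ray(c1,p1);o2,d2=ray(c2,p2)
    k=np.linalg.lstsq(np.c_[d1,-d2],o2-o1,rcond=None)[0]
    a,b=o1+k[0]*d1,o2+k[1]*d2
    return (a+b)/2,np.linalg.norm(a-b)
E
python3 - <<'E'
from h import *
c=snap('top');s=snap('side');w=snap('wrist','w0.png')
print('wristcam',w['fx'],w['k1'],np.round(-np.array(w['R']).T@w['t']-state()['tcp_pos'],3),np.round(np.array(w['R'])@state()['ee_rot'],2).tolist())
for col in ['green','red','brass','yellow']:
    B=blobs(s,col,20)
    for ce,a,m in blobs(c,col,10):
        P=atz(c,ce,.032 if col in('green','red') else .051)
        best=min(((tri(c,ce,s,b[0]),b[1]) for b in B),key=lambda x:x[0][1]+abs(x[0][0][2]-.03)) if B else None
        print(col,ce.round(1),a,'z-plane',P.round(4)[:2],'tri',best[0][0].round(4),round(best[0][1],4))
for q in ['ramp_stop','carrier','reject_tray','vial','forceps']:
    for r in trace('top',q)[:1]:
        print(q,r['confidence'],cv2.minAreaRect(np.argwhere(r['mask'])[:,::-1].astype(np.float32)),atz(c,r['point'],.02).round(3))
E
```

```text
wristcam 374.6745914703463 -0.054359769904255194 [0.066 0.015 0.123] [[0.0, 1.0, -0.0], [-0.96, 0.0, -0.27], [-0.27, 0.0, 0.96]]
green [454.7 179.2] 102 z-plane [ 0.7084 -0.3678] tri [ 0.7034 -0.3622  0.051 ] 0.0021
green [576.6 275.3] 1000 z-plane [ 0.4548 -0.688 ] tri [ 0.4348 -0.4469  0.4922] 0.0245
green [549.3 266.8] 28 z-plane [ 0.4784 -0.6125] tri [ 0.4437 -0.4169  0.4515] 0.0403
green [316.8 284.2] 36 z-plane [ 0.4424 -0.0086] tri [ 0.4413 -0.0086  0.0224] 0.0024
green [278.  285.5] 40 z-plane [0.4401 0.0883] tri [0.4393 0.089  0.0213] 0.0017
green [356.2 286.4] 37 z-plane [ 0.436  -0.1074] tri [ 0.435  -0.1081  0.0233] 0.002
red [390.5 101.3] 648 z-plane [ 0.9177 -0.2065] tri [ 0.9081 -0.2026  0.0477] 0.0076
red [218.4 102.2] 653 z-plane [0.9185 0.2453] tri [0.9123 0.245  0.038 ] 0.0076
red [459.6 102.2] 642 z-plane [ 0.917  -0.3914] tri [ 0.9064 -0.3839  0.0516] 0.0069
red [167.6 219.1] 98 z-plane [0.6102 0.3708] tri [0.6138 0.3789 0.0036] 0.0006
red [165.6 268.1] 91 z-plane [0.4853 0.3739] tri [ 0.4861  0.3834 -0.0011] 0.0012
red [236.  284.7] 40 z-plane [0.4428 0.1939] tr
[... 5554 characters left out ...]
llow [337.6 213.5] 47 z-plane [ 0.618  -0.0621] tri [ 0.6179 -0.0622  0.0457] 0.0016
ramp_stop 0.92 ((324.8521728515625, 215.65614318847656), (48.83245086669922, 151.9300537109375), 89.40933990478516) [0.614 0.035 0.02 ]
carrier 0.77 ((358.5, 214.0), (38.0, 63.0), 90.0) [ 0.618 -0.115  0.02 ]
reject_tray 0.71 ((170.37393188476562, 243.53729248046875), (52.4206428527832, 87.13389587402344), 87.56334686279297) [0.547 0.365 0.02 ]
vial 0.75 ((358.9292297363281, 213.3726348876953), (38.78944396972656, 63.50522232055664), 87.51044464111328) [ 0.628 -0.12   0.02 ]
forceps 0.49 ((461.81134033203125, 285.3396301269531), (8.791075706481934, 45.3289794921875), 74.05460357666016) [ 0.431 -0.378  0.02 ]
```

View pics/w0.png

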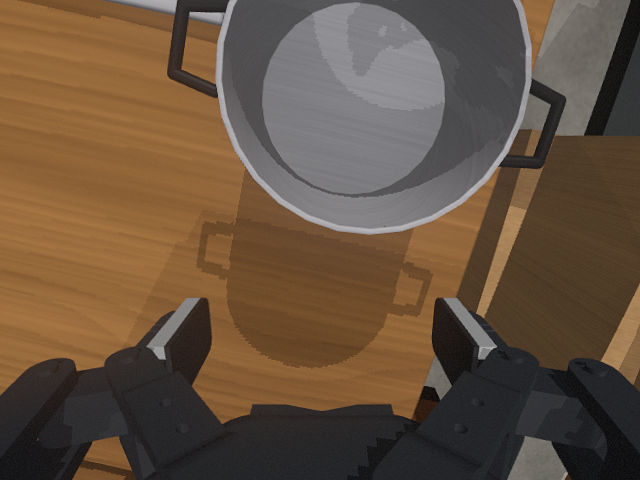

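>>> carry_out(motion=[{"tx": 0.0275, "ty": 0.031, "wz": -1.31}, {"tx": 0.0275, "ty": 0.031, "wz": -1.31}, {"tx": 0.0275, "ty": 0.031, "wz": -1.31}, {"tx": 0.0275, "ty": 0.031, "wz": -1.31}, {"tx": 0.0275, "ty": 0.031, "wz": -1.31}, {"tx": 0.0275, "ty": 0.031, "wz": -1.31}, {"tx": 0.0275, "ty": 0.031, "wz": -1.31}, {"tx": 0.0275, "ty": 0.031, "wz": -1.31}, {"tx": 0.0275, "ty": 0.031, "wz": -1.31}, {"tx": 0.0275, "ty": 0.031, "wz": -1.26}])

```text
invalid input
```

>>> carry_out(motion=[{"tx": 0.015, "ty": 0.031, "claw": 0.05}, {"ty": 0.031}, {"ty": 0.031}, {"ty": 0.031}, {"ty": 0.031}, {"ty": 0.031}, {"ty": 0.031}, {"ty": 0.031}, {}, {}])

```text
invalid input
```

```bash
python3 - <<'E'
from h import *
s=state();print(s['tcp_pos'].round(4),s['ee_rot'].round(3).tolist(),s['finger_gap'])
w=snap('wrist','w1.png')
for col in ['green','red']:
    for ce,a,m in blobs(w,col,60): print(col,ce.round(1),a,atz(w,ce,.03).round(4))
E
```

```text
[ 0.1468 -0.6332  0.2503] [[0.974, 0.226, -0.0], [0.226, -0.974, -0.0], [-0.0, 0.0, -1.0]] 0.08537065462719151
```

View pics/w1.png

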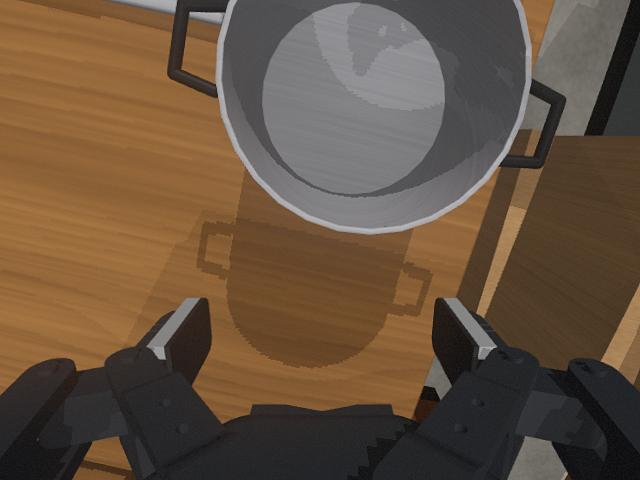

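The moves were refused, so each row probably needs every key. I'll retry with full rows.

>>> carry_out(motion=[{"tx": 0.0275, "ty": 0.031, "tz": 0, "wx": 0, "wy": 0, "wz": -1.31, "claw": 0.05}, {"tx": 0.0275, "ty": 0.031, "tz": 0, "wx": 0, "wy": 0, "wz": -1.31, "claw": 0.05}, {"tx": 0.0275, "ty": 0.031, "tz": 0, "wx": 0, "wy": 0, "wz": -1.31, "claw": 0.05}, {"tx": 0.0275, "ty": 0.031, "tz": 0, "wx": 0, "wy": 0, "wz": -1.31, "claw": 0.05}, {"tx": 0.0275, "ty": 0.031, "tz": 0, "wx": 0, "wy": 0, "wz": -1.31, "claw": 0.05}, {"tx": 0.0275, "ty": 0.031, "tz": 0, "wx": 0, "wy": 0, "wz": -1.31, "claw": 0.05}, {"tx": 0.0275, "ty": 0.031, "tz": 0, "wx": 0, "wy": 0, "wz": -1.31, "claw": 0.05}, {"tx": 0.0275, "ty": 0.031, "tz": 0, "wx": 0, "wy": 0, "wz": -1.31, "claw": 0.05}, {"tx": 0.0275, "ty": 0.031, "tz": 0, "wx": 0, "wy": 0, "wz": -1.31, "claw": 0.05}, {"tx": 0.0275, "ty": 0.031, "tz": 0, "wx": 0, "wy": 0, "wz": -1.26, "claw": 0.05}])

```text
t: 2.18
tcp_pos: [0.4228, -0.3216, 0.2508]
ee_rot: [[1.0, -0.001, 0.0], [-0.001, -1.0, -0.001], [0.0, 0.001, -1.0]]
contact_force: [0.6, -0.8, -0.0]
finger_gap: 0.0501
grip_force: 0.0
```

>>> carry_out(motion=[{"tx": 0.015, "ty": 0.035, "tz": 0, "wx": 0, "wy": 0, "wz": 0, "claw": 0.05}, {"tx": 0, "ty": 0.035, "tz": 0, "wx": 0, "wy": 0, "wz": 0, "claw": 0.05}, {"tx": 0, "ty": 0.035, "tz": 0, "wx": 0, "wy": 0, "wz": 0, "claw": 0.05}, {"tx": 0, "ty": 0.035, "tz": 0, "wx": 0, "wy": 0, "wz": 0, "claw": 0.05}, {"tx": 0, "ty": 0.035, "tz": 0, "wx": 0, "wy": 0, "wz": 0, "claw": 0.05}, {"tx": 0, "ty": 0.035, "tz": 0, "wx": 0, "wy": 0, "wz": 0, "claw": 0.05}, {"tx": 0, "ty": 0.035, "tz": 0, "wx": 0, "wy": 0, "wz": 0, "claw": 0.05}, {"tx": 0, "ty": 0.035, "tz": 0, "wx": 0, "wy": 0, "wz": 0, "claw": 0.05}, {"tx": 0, "ty": 0, "tz": 0, "wx": 0, "wy": 0, "wz": 0, "claw": 0.05}, {"tx": 0, "ty": 0, "tz": 0, "wx": 0, "wy": 0, "wz": 0, "claw": 0.05}])

```text
t: 3.02
tcp_pos: [0.4369, -0.0413, 0.2508]
ee_rot: [[1.0, 0.005, 0.001], [0.005, -1.0, -0.001], [0.001, 0.001, -1.0]]
contact_force: [0.1, -1.0, 0.3]
finger_gap: 0.0497
grip_force: 0.0
```

```bash
python3 - <<'E'
from h import *
s=state();print(s['tcp_pos'].round(4),s['ee_rot'].round(3).tolist(),s['finger_gap'])
w=snap('wrist','w1.png')
for col in ['green','red','yellow']:
    for ce,a,m in blobs(w,col,60): print(col,ce.round(1),a,atz(w,ce,.03).round(4))
E
```

```text
[ 0.4369 -0.0413  0.2508] [[1.0, 0.005, 0.001], [0.005, -1.0, -0.001], [0.001, 0.001, -1.0]] 0.04973159513513422
green [179.6 208.8] 327 [0.4396 0.091  0.03  ]
green [284.8 207.2] 351 [ 0.4414 -0.0079  0.03  ]
green [390.6 213.6] 377 [ 0.4357 -0.1067  0.03  ]
red [ 72.2 205.4] 420 [0.443  0.1951 0.03  ]
red [453.7 208. ] 536 [ 0.4415 -0.1659  0.03  ]
red [556.3 216.2] 677 [ 0.4345 -0.2669  0.03  ]
yellow [84.9 39.1] 1137 [0.588 0.162 0.03 ]
yellow [485.8   1.5] 68 [ 0.6171 -0.1784  0.03  ]
```

View pics/w1.png

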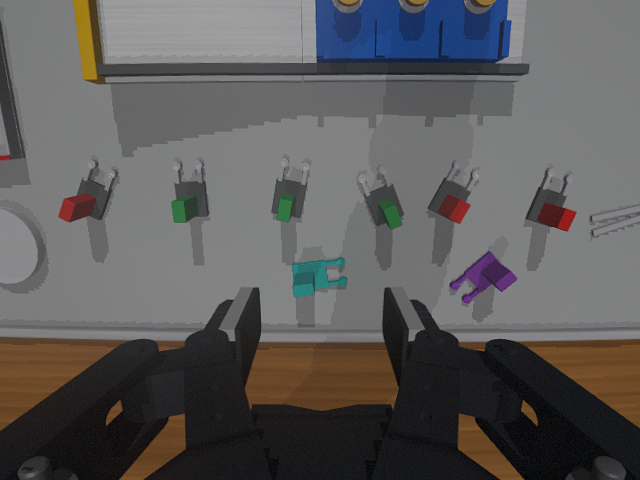

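The wrist view shows all six clips with their mouths towards the carrier, roughly along +x. The tabs are at green (180,209), (285,207), (391,214) and red (72,205), (454,208), (556,216). The turquoise clip (310,280) and purple clip (490,272) are off to the side and easy to tell apart. Next I fit the poses.

```bash
cat >> h.py <<'E'
from scipy.optimize import minimize
def clipfit(c,m,x0,z0=0.0):
    m=m.astype(np.uint8)
    def hull(p):
        cs,sn=np.cos(p[2]),np.sin(p[2])
        P=[proj(c,[p[0]+cs*a-sn*b,p[1]+sn*a+cs*b,z]) for a in(-.01,.01) for b in(-.006,.006) for z in(z0+.006,z0+.042)]
        return cv2.convexHull(np.array(P,np.float32))
    def cost(p):
        S=4;o=np.zeros((480*S//1,640*S),np.uint8) if False else np.zeros_like(m)
        cv2.fillConvexPoly(o,np.round(hull(p)*16).astype(int),1,shift=4)
        return 1-(o&m).sum()/max((o|m).sum(),1)
    best=min((minimize(cost,[x0[0],x0[1],y],method='Nelder-Mead',options=dict(initial_simplex=[[x0[0],x0[1],y],[x0[0]+.004,x0[1],y],[x0[0],x0[1]+.004,y],[x0[0],x0[1],y+.15]])) for y in x0[2]+np.array([-.15,0,.15])),key=lambda r:r.fun)
    return best.x,best.fun
def colmask(c,col):
    h=cv2.cvtColor(c['image'],cv2.COLOR_RGB2HSV)
    m=cv2.inRange(h,(45,90,20),(75,255,255)) if col=='green' else cv2.inRange(h,(0,130,20),(8,255,255))|cv2.inRange(h,(170,130,20),(180,255,255))
    n,l,s,ce=cv2.connectedComponentsWithStats(m)
    return [(ce[i],s[i,4],l==i) for i in range(1,n) if s[i,4]>=60]
E
python3 - <<'E'
from h import *
w=snap('wrist')
T={('red',72):[(93,164),(113,174)],('green',180):[(178,166),(199,165)],('green',285):[(284,161),(306,167)],('green',391):[(363,179),(382,174)],('red',454):[(455,168),(475,176)],('red',556):[(549,172),(567,178)]}
for col in ['green','red']:
    for ce,a,m in colmask(w,col):
        k=min((k for k in T if k[0]==col),key=lambda k:abs(k[1]-ce[0]))
        if abs(k[1]-ce[0])>15: continue
        t=[atz(w,u,.004)[:2] for u in T[k]]; mid=(t[0]+t[1])/2
        tab=atz(w,ce,.024)[:2]; d=mid-tab
        perp=t[1]-t[0]; yp=np.arctan2(perp[0],-perp[1])
        p,f=clipfit(w,m,[*tab,np.arctan2(d[1],d[0])])
        d2=mid-p[:2]
        print(k,a,'fit',p[:2].round(4),np.degrees(p[2]).round(1),round(f,2),'tipyaw',np.degrees(np.arctan2(d2[1],d2[0])).round(1),'perp',np.degrees(yp).round(1),np.linalg.norm(d2).round(4))
E
```

```text
('green', 285) 352 fit [ 0.4409 -0.0082] -16.8 0.18 tipyaw -14.5 perp -15.1 0.0395
('green', 180) 326 fit [0.439  0.0885] 14.1 0.5 tipyaw -3.2 perp 2.3 0.0391
('green', 391) 374 fit [ 0.4343 -0.107 ] 30.5 0.19 tipyaw 21.7 perp 15.0 0.0354
('red', 72) 420 fit [0.4418 0.1954] -60.9 0.47 tipyaw -33.9 perp -27.6 0.0404
('red', 454) 534 fit [ 0.4409 -0.1669] -29.6 0.13 tipyaw -30.3 perp -20.1 0.0362
('red', 556) 681 fit [ 0.4338 -0.269 ] -15.5 0.13 tipyaw -17.7 perp -16.0 0.0384
```

>>> carry_out(motion=[{"tx": 0.004, "ty": 0.033, "tz": -0.02, "wx": 0, "wy": 0, "wz": -5, "claw": 0.05}, {"tx": 0, "ty": 0, "tz": -0.035, "wx": 0, "wy": 0, "wz": -5, "claw": 0.05}, {"tx": 0, "ty": 0, "tz": -0.035, "wx": 0, "wy": 0, "wz": -5, "claw": 0.05}, {"tx": 0, "ty": 0, "tz": -0.035, "wx": 0, "wy": 0, "wz": 0, "claw": 0.05}, {"tx": 0, "ty": 0, "tz": -0.035, "wx": 0, "wy": 0, "wz": 0, "claw": 0.05}, {"tx": 0, "ty": 0, "tz": 0, "wx": 0, "wy": 0, "wz": 0, "claw": 0.05}, {"tx": 0, "ty": 0, "tz": 0, "wx": 0, "wy": 0, "wz": 0, "claw": 0.05}])

```text
t: 3.7
tcp_pos: [0.4395, -0.0112, 0.0893]
ee_rot: [[0.965, -0.261, -0.004], [-0.261, -0.965, 0.002], [-0.005, -0.0, -1.0]]
contact_force: [0.7, 0.1, 0.8]
finger_gap: 0.0501
grip_force: 0.0
```

```bash
python3 - <<'E'
from h import *
s=state();print(s['tcp_pos'].round(4),s['ee_rot'].round(3).tolist())
w=snap('wrist','w2.png')
for ce,a,m in colmask(w,'green'):
    tab=atz(w,ce,.03)[:2]
    p,f=clipfit(w,m,[*tab,-.26]); print(ce.round(),a,p[:2].round(4),np.degrees(p[2]).round(1),round(f,2))
E
```

```text
[ 0.4395 -0.0112  0.0893] [[0.965, -0.261, -0.004], [-0.261, -0.965, 0.002], [-0.005, -0.0, -1.0]]
[502. 232.] 1999 [ 0.435  -0.1064] 28.6 0.08
[314. 269.] 1325 [ 0.4413 -0.0082] -14.7 0.1
[148. 313.] 2072 [0.4394 0.0877] -3.0 0.17
```

View pics/w2.png

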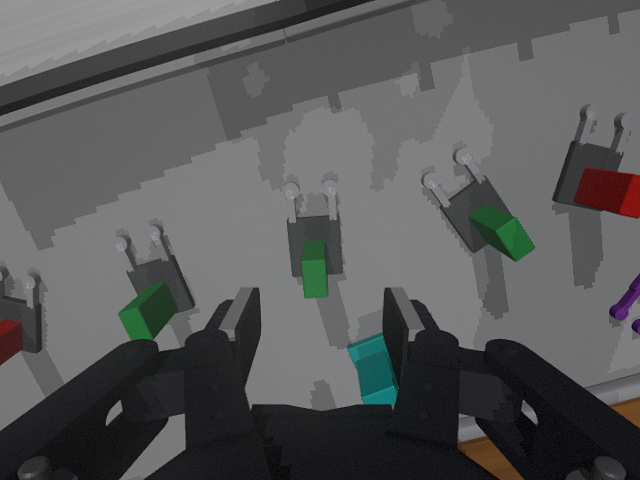

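The clip lies between the open fingers, tab at (314,269), with the turquoise one clear at (375,365). I'll descend and grip.

>>> carry_out(motion=[{"tx": 0.0018, "ty": 0.003, "tz": -0.02, "wx": 0, "wy": 0, "wz": 0.4, "claw": 0.04}, {"tx": 0, "ty": 0, "tz": -0.02, "wx": 0, "wy": 0, "wz": 0, "claw": 0.04}, {"tx": 0, "ty": 0, "tz": -0.02, "wx": 0, "wy": 0, "wz": 0, "claw": 0.04}, {"tx": 0, "ty": 0, "tz": 0, "wx": 0, "wy": 0, "wz": 0, "claw": 0.04}, {"tx": 0, "ty": 0, "tz": 0, "wx": 0, "wy": 0, "wz": 0, "claw": 0.04}])

```text
t: 4.17
tcp_pos: [0.4438, -0.0077, 0.0319]
ee_rot: [[0.968, -0.253, 0.001], [-0.253, -0.968, -0.0], [0.002, -0.0, -1.0]]
contact_force: [-0.4, 0.7, 0.5]
finger_gap: 0.0396
grip_force: 0.0
```

>>> carry_out(motion=[{"tx": 0, "ty": 0, "tz": 0, "wx": 0, "wy": 0, "wz": 0, "claw": 0.005}, {"tx": 0, "ty": 0, "tz": 0, "wx": 0, "wy": 0, "wz": 0, "claw": 0.005}, {"tx": 0, "ty": 0, "tz": 0, "wx": 0, "wy": 0, "wz": 0, "claw": 0.005}, {"tx": 0, "ty": 0, "tz": 0, "wx": 0, "wy": 0, "wz": 0, "claw": 0.005}, {"tx": 0, "ty": 0, "tz": 0, "wx": 0, "wy": 0, "wz": 0, "claw": 0.005}, {"tx": 0, "ty": 0, "tz": 0, "wx": 0, "wy": 0, "wz": 0, "claw": 0.005}], force=60)

```text
t: 4.67
tcp_pos: [0.4444, -0.0076, 0.0324]
ee_rot: [[0.968, -0.252, 0.003], [-0.252, -0.968, -0.001], [0.004, 0.0, -1.0]]
contact_force: [-1.2, 0.6, 7.4]
finger_gap: 0.0108
grip_force: 59.2
```

>>> carry_out(motion=[{"tx": 0, "ty": 0, "tz": 0.025, "wx": 0, "wy": 0, "wz": 0, "claw": 0.005}, {"tx": 0, "ty": 0, "tz": 0.025, "wx": 0, "wy": 0, "wz": 0, "claw": 0.005}, {"tx": 0, "ty": -0.018, "tz": 0, "wx": 0, "wy": 0, "wz": 3, "claw": 0.005}, {"tx": 0.008, "ty": -0.018, "tz": 0, "wx": 0, "wy": 0, "wz": 3, "claw": 0.005}, {"tx": 0.012, "ty": -0.018, "tz": 0, "wx": 0, "wy": 0, "wz": 3, "claw": 0.005}, {"tx": 0.012, "ty": -0.018, "tz": 0, "wx": 0, "wy": 0, "wz": 3, "claw": 0.005}, {"tx": 0.012, "ty": -0.018, "tz": 0, "wx": 0, "wy": 0, "wz": 3, "claw": 0.005}, {"tx": 0.012, "ty": -0.019, "tz": 0, "wx": 0, "wy": 0, "wz": 0, "claw": 0.005}, {"tx": 0, "ty": 0, "tz": 0, "wx": 0, "wy": 0, "wz": 0, "claw": 0.005}, {"tx": 0, "ty": 0, "tz": 0, "wx": 0, "wy": 0, "wz": 0, "claw": 0.005}])

```text
t: 5.5
tcp_pos: [0.4992, -0.1173, 0.081]
ee_rot: [[1.0, 0.004, 0.001], [0.004, -1.0, 0.0], [0.001, -0.0, -1.0]]
contact_force: [-0.8, 0.8, -0.9]
finger_gap: 0.0109
grip_force: 58.4
```

```bash
python3 - <<'E'
from h import *
s=state();print(s['tcp_pos'].round(4),s['ee_rot'].round(3).tolist(),s['contact_force'].round(1))
w=snap('wrist','w3.png');
for ce,a,m in blobs(w,'yellow',200): print('y',ce.round(1),a,atz(w,ce,.051).round(4))
for n in ['top','side']:
    c=snap(n)
    print(n,[(ce.round(1),a,atz(c,ce,s['tcp_pos'][2]).round(3)[:2]) for ce,a,m in colmask(c,'green')] ) if n=='side' else print([(ce.round(1),a,atz(c,ce,.085).round(4)[:2]) for ce,a,m in blobs(c,'green',10)])
E
```

```text
[ 0.4992 -0.1173  0.081 ] [[1.0, 0.004, 0.001], [0.004, -1.0, 0.0], [0.001, -0.0, -1.0]] [-0.8  0.8 -0.9]
y [174.6  12.2] 1329 [ 0.6122 -0.0623  0.051 ]
y [318.6  10.5] 1157 [ 0.6123 -0.116   0.051 ]
y [463.   10.5] 1123 [ 0.6132 -0.1698  0.051 ]
[(array([454.7, 179.2]), np.int32(102), array([ 0.6973, -0.353 ])), (array([577.1, 276.1]), np.int32(972), array([ 0.4518, -0.6615])), (array([557.6, 264.3]), np.int32(41), array([ 0.4823, -0.6102])), (array([278.1, 285.5]), np.int32(40), array([0.4398, 0.0845]))]
side [(array([243.7, 236. ]), np.int32(148), array([0.437, 0.031])), (array([258.8, 314.1]), np.int32(188), array([ 0.432, -0.15 ])), (array([465.6, 399.2]), np.int32(370), array([ 0.691, -0.374]))]
```

View pics/w3.png

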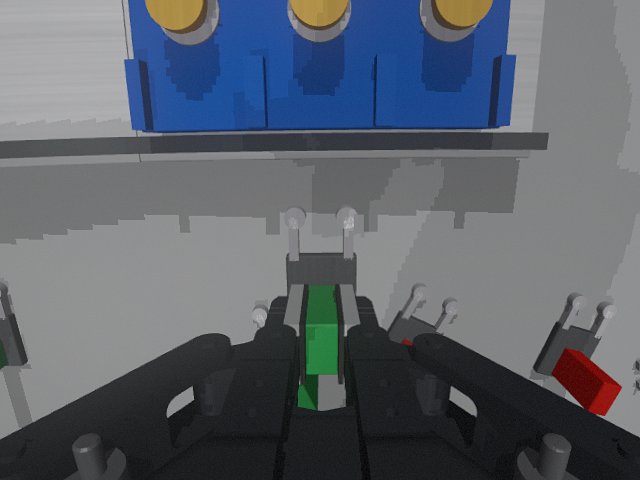

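The gripped clip points straight at the lane of spindle B, with its bumps at (295,217) and (346,217) and head B at (319,10).

```bash
python3 - <<'E'
from h import *
w=snap('wrist')
for uv in [(295,217),(346,217)]: print(atz(w,uv,.0535).round(4))
c=snap('top')
for ce,a,m in blobs(c,'yellow',20): print(ce.round(1),atz(c,ce,.051).round(4)) if 200<ce[1]<220 else 0
# blue carrier deck
for ce,a,m in blobs(w,'blue',3000):
    ys,xs=np.where(m); print(cv2.boundingRect(np.c_[xs,ys]), [atz(w,u,.042).round(4)[:2] for u in [(126,60),(515,55)]],[atz(w,u,.034).round(4)[:2] for u in [(131,131),(510,124)]])
E
```

```text
[ 0.5339 -0.1044  0.0535]
[ 0.5341 -0.1252  0.0535]
[252.5 216. ] [0.6134 0.1505 0.051 ]
[359.2 212.9] [ 0.619  -0.1162  0.051 ]
[380.6 212.5] [ 0.6196 -0.1701  0.051 ]
[337.6 213.3] [ 0.6183 -0.0621  0.051 ]
(130, 0, 393, 130) [array([ 0.5962, -0.0354]), array([ 0.5993, -0.1929])] [array([ 0.5683, -0.0306]), array([ 0.5726, -0.198 ])]
```

>>> carry_out(motion=[{"tx": 0, "ty": -0.0012, "tz": -0.0115, "wx": 0, "wy": 0, "wz": 0, "claw": 0.005}, {"tx": 0, "ty": 0, "tz": 0, "wx": 0, "wy": 0, "wz": 0, "claw": 0.005}, {"tx": 0.016, "ty": 0, "tz": 0, "wx": 0, "wy": 0, "wz": 0, "claw": 0.005}, {"tx": 0.016, "ty": 0, "tz": 0, "wx": 0, "wy": 0, "wz": 0, "claw": 0.005}, {"tx": 0.016, "ty": 0, "tz": 0, "wx": 0, "wy": 0, "wz": 0, "claw": 0.005}, {"tx": 0.016, "ty": 0, "tz": 0, "wx": 0, "wy": 0, "wz": 0, "claw": 0.005}, {"tx": 0, "ty": 0, "tz": 0, "wx": 0, "wy": 0, "wz": 0, "claw": 0.005}, {"tx": 0, "ty": 0, "tz": 0, "wx": 0, "wy": 0, "wz": 0, "claw": 0.005}, {"tx": 0, "ty": 0, "tz": 0, "wx": 0, "wy": 0, "wz": 0, "claw": 0.005}])

```text
t: 6.5
tcp_pos: [0.5613, -0.1172, 0.0681]
ee_rot: [[1.0, 0.007, -0.002], [0.007, -1.0, 0.0], [-0.002, -0.0, -1.0]]
contact_force: [0.3, 0.2, -1.0]
finger_gap: 0.0107
grip_force: 58.4
```

```bash
python3 - <<'E'
from h import *
s=state();print(s['tcp_pos'].round(4),s['ee_rot'].round(3).tolist(),s['contact_force'].round(1))
w=snap('wrist','w4.png')
cv2.imwrite('pics/w4c.png',cv2.resize(w['image'][:330,170:490,::-1],None,fx=1.8,fy=1.8))
E
```

```text
[ 0.5613 -0.1172  0.0681] [[1.0, 0.007, -0.002], [0.007, -1.0, 0.0], [-0.002, -0.0, -1.0]] [ 0.3  0.2 -1. ]
```

View pics/w4c.png

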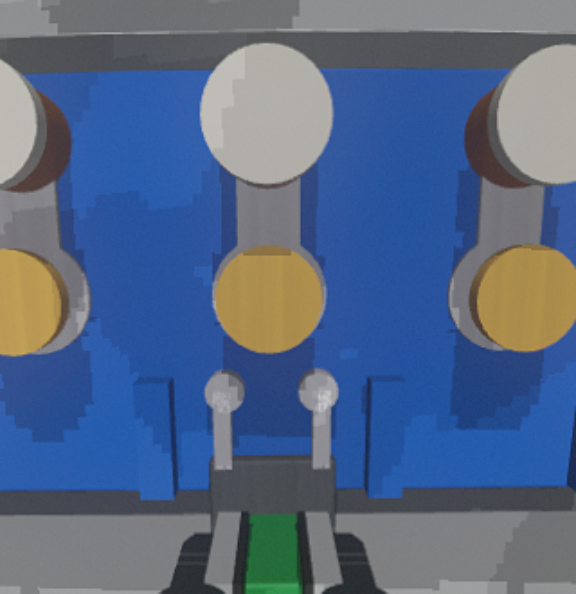

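The bumps sit in lane B just short of head B and centred within about 1 px. I'll raise 1.8 mm and press.

>>> carry_out(motion=[{"tx": 0, "ty": -0.0003, "tz": 0.0018, "wx": 0, "wy": 0, "wz": 0, "claw": 0.005}, {"tx": 0.003, "ty": 0, "tz": 0, "wx": 0, "wy": 0, "wz": 0, "claw": 0.005}, {"tx": 0.003, "ty": 0, "tz": 0, "wx": 0, "wy": 0, "wz": 0, "claw": 0.005}, {"tx": 0.003, "ty": 0, "tz": 0, "wx": 0, "wy": 0, "wz": 0, "claw": 0.005}, {"tx": 0.003, "ty": 0, "tz": 0, "wx": 0, "wy": 0, "wz": 0, "claw": 0.005}, {"tx": 0, "ty": 0, "tz": 0, "wx": 0, "wy": 0, "wz": 0, "claw": 0.005}, {"tx": 0, "ty": 0, "tz": 0, "wx": 0, "wy": 0, "wz": 0, "claw": 0.005}])

```text
t: 7.13
tcp_pos: [0.5748, -0.1175, 0.0706]
ee_rot: [[1.0, 0.007, -0.0], [0.007, -1.0, 0.0], [-0.0, -0.0, -1.0]]
contact_force: [0.3, -0.1, -0.0]
finger_gap: 0.0111
grip_force: 58.4
```

>>> carry_out(motion=[{"tx": 0.003, "ty": 0, "tz": 0, "wx": 0, "wy": 0, "wz": 0, "claw": 0.005}, {"tx": 0.003, "ty": 0, "tz": 0, "wx": 0, "wy": 0, "wz": 0, "claw": 0.005}, {"tx": 0, "ty": 0, "tz": 0, "wx": 0, "wy": 0, "wz": 0, "claw": 0.005}])

```text
t: 7.38
tcp_pos: [0.5801, -0.1172, 0.0701]
ee_rot: [[1.0, 0.007, -0.002], [0.007, -1.0, 0.001], [-0.002, -0.001, -1.0]]
contact_force: [-2.1, 1.5, -0.7]
finger_gap: 0.011
grip_force: 58.4
```

>>> carry_out(motion=[{"tx": 0.003, "ty": 0, "tz": 0, "wx": 0, "wy": 0, "wz": 0, "claw": 0.005}, {"tx": 0.003, "ty": 0, "tz": 0, "wx": 0, "wy": 0, "wz": 0, "claw": 0.005}, {"tx": 0, "ty": 0, "tz": 0, "wx": 0, "wy": 0, "wz": 0, "claw": 0.005}])

```text
t: 7.63
tcp_pos: [0.5879, -0.1171, 0.0708]
ee_rot: [[1.0, 0.008, 0.002], [0.008, -1.0, 0.001], [0.002, -0.001, -1.0]]
contact_force: [-0.2, 2.7, -0.7]
finger_gap: 0.0111
grip_force: 58.4
```

>>> carry_out(motion=[{"tx": 0.003, "ty": 0, "tz": 0, "wx": 0, "wy": 0, "wz": 0, "claw": 0.005}, {"tx": 0.002, "ty": 0, "tz": 0, "wx": 0, "wy": 0, "wz": 0, "claw": 0.005}, {"tx": 0, "ty": 0, "tz": 0, "wx": 0, "wy": 0, "wz": 0, "claw": 0.005}])

```text
t: 7.88
tcp_pos: [0.5915, -0.118, 0.0707]
ee_rot: [[1.0, 0.007, -0.001], [0.007, -1.0, -0.0], [-0.001, 0.0, -1.0]]
contact_force: [-3.2, 1.6, 1.3]
finger_gap: 0.0108
grip_force: 58.8
```

>>> carry_out(motion=[{"tx": 0.002, "ty": 0, "tz": 0, "wx": 0, "wy": 0, "wz": 0, "claw": 0.005}, {"tx": 0, "ty": 0, "tz": 0, "wx": 0, "wy": 0, "wz": 0, "claw": 0.005}, {"tx": 0, "ty": 0, "tz": 0, "wx": 0, "wy": 0, "wz": 0, "claw": 0.005}])

```text
t: 8.13
tcp_pos: [0.5927, -0.1182, 0.0706]
ee_rot: [[1.0, 0.007, -0.002], [0.007, -1.0, -0.001], [-0.002, 0.001, -1.0]]
contact_force: [-5.9, 0.3, 2.0]
finger_gap: 0.0109
grip_force: 58.9
```

```bash
python3 - <<'E'
from h import *
s=state();print(s['tcp_pos'].round(4),s['contact_force'].round(1))
w=snap('wrist','w5.png')
cv2.imwrite('pics/w5c.png',cv2.resize(w['image'][:330,170:490,::-1],None,fx=1.8,fy=1.8))
E
```

```text
[ 0.5927 -0.1182  0.0706] [-5.9  0.3  2. ]
```

View pics/w5c.png

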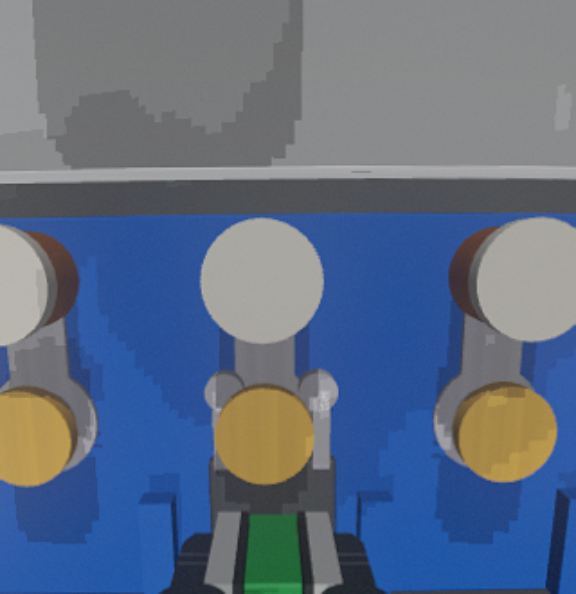

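>>> carry_out(motion=[{"tx": 0.002, "ty": 0, "tz": 0, "wx": 0, "wy": 0, "wz": 0, "claw": 0.005}, {"tx": 0, "ty": 0, "tz": 0, "wx": 0, "wy": 0, "wz": 0, "claw": 0.005}, {"tx": -0.002, "ty": 0, "tz": 0, "wx": 0, "wy": 0, "wz": 0, "claw": 0.005}, {"tx": 0, "ty": 0, "tz": 0, "wx": 0, "wy": 0, "wz": 0, "claw": 0.035}, {"tx": 0, "ty": 0, "tz": 0, "wx": 0, "wy": 0, "wz": 0, "claw": 0.035}, {"tx": 0, "ty": 0, "tz": 0, "wx": 0, "wy": 0, "wz": 0, "claw": 0.035}, {"tx": 0, "ty": 0, "tz": 0.02, "wx": 0, "wy": 0, "wz": 0, "claw": 0.035}, {"tx": 0, "ty": 0, "tz": 0.03, "wx": 0, "wy": 0, "wz": 0, "claw": 0.035}, {"tx": -0.03, "ty": 0, "tz": 0.01, "wx": 0, "wy": 0, "wz": 0, "claw": 0.045}, {"tx": -0.03, "ty": 0, "tz": 0, "wx": 0, "wy": 0, "wz": 0, "claw": 0.045}])

```text
t: 9.02
tcp_pos: [0.537, -0.1176, 0.1343]
ee_rot: [[1.0, 0.008, 0.008], [0.008, -1.0, -0.001], [0.008, 0.001, -1.0]]
contact_force: [0.2, 0.3, 0.3]
finger_gap: 0.0453
grip_force: 0.0
```

>>> carry_out(motion=[{"tx": -0.02, "ty": 0.002, "tz": -0.005, "wx": 0, "wy": 0, "wz": 5.6, "claw": 0.045}, {"tx": -0.02, "ty": 0.002, "tz": -0.005, "wx": 0, "wy": 0, "wz": 5.6, "claw": 0.045}, {"tx": -0.02, "ty": 0.002, "tz": -0.005, "wx": 0, "wy": 0, "wz": 5.6, "claw": 0.045}, {"tx": -0.02, "ty": 0.003, "tz": -0.005, "wx": 0, "wy": 0, "wz": 5.6, "claw": 0.045}, {"tx": -0.019, "ty": 0.003, "tz": -0.01, "wx": 0, "wy": 0, "wz": 5.6, "claw": 0.045}, {"tx": 0, "ty": 0, "tz": 0, "wx": 0, "wy": 0, "wz": 0, "claw": 0.045}, {"tx": 0, "ty": 0, "tz": 0, "wx": 0, "wy": 0, "wz": 0, "claw": 0.045}])

```text
t: 9.6
tcp_pos: [0.4344, -0.1062, 0.1008]
ee_rot: [[0.88, 0.474, 0.001], [0.474, -0.88, -0.002], [-0.0, 0.002, -1.0]]
contact_force: [1.0, 0.1, 0.5]
finger_gap: 0.0448
grip_force: 0.0
```

```bash
cat >> h.py <<'E'
def near(col,yaw,r=.12):
    s=state();print('tcp',s['tcp_pos'].round(4),'yaw',np.degrees(np.arctan2(s['ee_rot'][1,0],s['ee_rot'][0,0])).round(1),s['contact_force'].round(1))
    w=snap('wrist')
    for ce,a,m in colmask(w,col):
        tab=atz(w,ce,.03)[:2]
        if np.linalg.norm(tab-s['tcp_pos'][:2])>r: continue
        p,f=clipfit(w,m,[*tab,np.radians(yaw)]); print(ce.round(),a,p[:2].round(4),np.degrees(p[2]).round(1),round(f,2))
    return w
E
python3 - <<'E'
from h import *
near('green',28)
c=snap('top');print([(ce.round(1),atz(c,ce,.07).round(4)[:2]) for ce,a,m in blobs(c,'green',10) if 300<ce[0]<400])
E
```

```text
tcp [ 0.4344 -0.1062  0.1008] yaw 28.3 [1.  0.1 0.5]
[322. 263.] 1166 [ 0.4354 -0.1064] 24.5 0.11
[(array([361.1, 224.2]), array([ 0.5882, -0.1187]))]
```

>>> carry_out(motion=[{"tx": 0.0005, "ty": 0, "tz": -0.025, "wx": 0, "wy": 0, "wz": -2.5, "claw": 0.04}, {"tx": 0, "ty": 0, "tz": -0.025, "wx": 0, "wy": 0, "wz": 0, "claw": 0.04}, {"tx": 0, "ty": 0, "tz": -0.02, "wx": 0, "wy": 0, "wz": 0, "claw": 0.04}, {"tx": 0, "ty": 0, "tz": 0, "wx": 0, "wy": 0, "wz": 0, "claw": 0.04}, {"tx": 0, "ty": 0, "tz": 0, "wx": 0, "wy": 0, "wz": 0, "claw": 0.04}])

```text
t: 10.12
tcp_pos: [0.4357, -0.1052, 0.0305]
ee_rot: [[0.899, 0.437, -0.001], [0.437, -0.899, 0.002], [0.0, -0.002, -1.0]]
contact_force: [-0.5, -0.1, 1.3]
finger_gap: 0.04
grip_force: 0.0
```

>>> carry_out(motion=[{"tx": 0, "ty": 0, "tz": 0, "wx": 0, "wy": 0, "wz": 0, "claw": 0.005}, {"tx": 0, "ty": 0, "tz": 0, "wx": 0, "wy": 0, "wz": 0, "claw": 0.005}, {"tx": 0, "ty": 0, "tz": 0, "wx": 0, "wy": 0, "wz": 0, "claw": 0.005}, {"tx": 0, "ty": 0, "tz": 0, "wx": 0, "wy": 0, "wz": 0, "claw": 0.005}, {"tx": 0, "ty": 0, "tz": 0, "wx": 0, "wy": 0, "wz": 0, "claw": 0.005}], force=60)

```text
t: 10.53
tcp_pos: [0.4368, -0.1062, 0.0323]
ee_rot: [[0.9, 0.437, 0.003], [0.437, -0.9, -0.002], [0.002, 0.003, -1.0]]
contact_force: [-0.5, 0.9, 6.3]
finger_gap: 0.0108
grip_force: 59.4
```

>>> carry_out(motion=[{"tx": 0, "ty": 0, "tz": 0.02, "wx": 0, "wy": 0, "wz": 0, "claw": 0.005}, {"tx": 0, "ty": 0, "tz": 0.0275, "wx": 0, "wy": 0, "wz": 0, "claw": 0.005}, {"tx": 0.022, "ty": 0, "tz": 0, "wx": 0, "wy": 0, "wz": -5, "claw": 0.005}, {"tx": 0.022, "ty": 0, "tz": 0, "wx": 0, "wy": 0, "wz": -5, "claw": 0.005}, {"tx": 0.022, "ty": -0.01, "tz": 0, "wx": 0, "wy": 0, "wz": -5, "claw": 0.005}, {"tx": 0, "ty": -0.018, "tz": 0, "wx": 0, "wy": 0, "wz": -5, "claw": 0.005}, {"tx": 0, "ty": -0.018, "tz": 0, "wx": 0, "wy": 0, "wz": -5, "claw": 0.005}, {"tx": 0, "ty": -0.018, "tz": -0.01, "wx": 0, "wy": 0, "wz": 0, "claw": 0.005}, {"tx": 0, "ty": 0, "tz": 0, "wx": 0, "wy": 0, "wz": 0, "claw": 0.005}, {"tx": 0, "ty": 0, "tz": 0, "wx": 0, "wy": 0, "wz": 0, "claw": 0.005}])

```text
t: 11.37
tcp_pos: [0.4999, -0.171, 0.0671]
ee_rot: [[1.0, 0.015, -0.002], [0.015, -1.0, 0.0], [-0.002, -0.0, -1.0]]
contact_force: [-0.2, 0.6, -0.9]
finger_gap: 0.0109
grip_force: 58.6
```

>>> carry_out(motion=[{"tx": 0.016, "ty": 0, "tz": 0, "wx": 0, "wy": 0, "wz": 0, "claw": 0.005}, {"tx": 0.016, "ty": 0, "tz": 0, "wx": 0, "wy": 0, "wz": 0, "claw": 0.005}, {"tx": 0, "ty": 0, "tz": 0, "wx": 0, "wy": 0, "wz": 0, "claw": 0.005}, {"tx": 0, "ty": 0, "tz": 0, "wx": 0, "wy": 0, "wz": 0, "claw": 0.005}])

```text
t: 11.7
tcp_pos: [0.5332, -0.1685, 0.068]
ee_rot: [[1.0, 0.019, -0.0], [0.019, -1.0, 0.001], [-0.0, -0.001, -1.0]]
contact_force: [-1.0, -0.4, 0.5]
finger_gap: 0.0113
grip_force: 58.6
```

```bash
cat >> h.py <<'E'
def pre():
    s=state();p=s['tcp_pos'];print('tcp',p.round(4),'yaw',np.degrees(np.arctan2(s['ee_rot'][1,0],s['ee_rot'][0,0])).round(1),s['contact_force'].round(1))
    w=snap('wrist')
    print('heads',[(ce.round(1),a,atz(w,ce,.051).round(4)[:2]) for ce,a,m in blobs(w,'yellow',300)])
    # bumps: bright blobs in window about expectation, printed at plate height
    e=proj(w,p+s['ee_rot'][:,0]*.038+[0,0,.006-.0323+.0])
    x0,y0=(e-[60,40]).astype(int);g=cv2.cvtColor(w['image'],cv2.COLOR_RGB2HSV)[y0:y0+80,x0:x0+120]
    cv2.imwrite('pics/bump.png',cv2.resize(w['image'][max(y0-60,0):y0+100,x0-40:x0+160,::-1],None,fx=3,fy=3))
    c=cv2.HoughCircles(cv2.cvtColor(w['image'],cv2.COLOR_RGB2GRAY)[y0:y0+80,x0:x0+120],cv2.HOUGH_GRADIENT,1,30,param1=80,param2=9,minRadius=6,maxRadius=14)
    if c is not None:
        for k in c[0][:4]: print('bump',(k+[x0,y0,0]).round(1),atz(w,k[:2]+[x0,y0],p[2]-.0323+.004).round(4)[:2])
    return w
E
python3 - <<'E'
from h import *
pre()
E
```

```text
tcp [ 0.5332 -0.1685  0.068 ] yaw 1.1 [-1.  -0.4  0.5]
heads [(array([330.3,  78.7]), np.int32(3179), array([ 0.6206, -0.1702])), (array([178.5,  79.5]), np.int32(3106), array([ 0.6198, -0.1167])), (array([34.5, 83.2]), np.int32(2780), array([ 0.619, -0.063]))]
bump [348.5 213.5  11.1] [ 0.5704 -0.1791]
bump [294.5 213.5  11.1] [ 0.57   -0.1569]
bump [262.5 216.5  11.8] [ 0.5685 -0.1437]
```

>>> carry_out(motion=[{"tx": 0.01, "ty": -0.002, "tz": 0.0018, "wx": 0, "wy": 0, "wz": 0, "claw": 0.005}, {"tx": 0.01, "ty": 0, "tz": 0, "wx": 0, "wy": 0, "wz": 0, "claw": 0.005}, {"tx": 0.01, "ty": 0, "tz": 0, "wx": 0, "wy": 0, "wz": 0, "claw": 0.005}, {"tx": 0.005, "ty": 0, "tz": 0, "wx": 0, "wy": 0, "wz": 0, "claw": 0.005}, {"tx": 0.005, "ty": 0, "tz": 0, "wx": 0, "wy": 0, "wz": 0, "claw": 0.005}, {"tx": 0, "ty": 0, "tz": 0, "wx": 0, "wy": 0, "wz": 0, "claw": 0.005}, {"tx": 0, "ty": 0, "tz": 0, "wx": 0, "wy": 0, "wz": 0, "claw": 0.005}])

```text
t: 12.33
tcp_pos: [0.5729, -0.1714, 0.0697]
ee_rot: [[1.0, 0.016, -0.001], [0.016, -1.0, 0.0], [-0.001, -0.0, -1.0]]
contact_force: [-0.6, 0.1, -0.4]
finger_gap: 0.0112
grip_force: 58.6
```

```bash
python3 - <<'E'
from h import *
pre()
E
```

```text
tcp [ 0.5729 -0.1714  0.0697] yaw 0.9 [-0.6  0.1 -0.4]
heads [(array([179.6, 190.3]), np.int32(2534), array([ 0.6201, -0.1167])), (array([319.7, 190. ]), np.int32(2551), array([ 0.6209, -0.1702])), (array([ 45.9, 191.3]), np.int32(2274), array([ 0.6193, -0.0632]))]
bump [348.5 213.5  11. ] [ 0.6102 -0.1822]
bump [297.5 212.5  13.2] [ 0.6102 -0.1612]
bump [277.5 237.5   9.6] [ 0.5995 -0.1528]
```

>>> carry_out(motion=[{"tx": 0.003, "ty": 0.001, "tz": 0, "wx": 0, "wy": 0, "wz": 0, "claw": 0.005}, {"tx": 0.003, "ty": 0, "tz": 0, "wx": 0, "wy": 0, "wz": 0, "claw": 0.005}, {"tx": 0.003, "ty": 0, "tz": 0, "wx": 0, "wy": 0, "wz": 0, "claw": 0.005}, {"tx": 0.003, "ty": 0, "tz": 0, "wx": 0, "wy": 0, "wz": 0, "claw": 0.005}, {"tx": 0, "ty": 0, "tz": 0, "wx": 0, "wy": 0, "wz": 0, "claw": 0.005}])

```text
t: 12.8
tcp_pos: [0.5852, -0.1706, 0.0696]
ee_rot: [[1.0, 0.016, -0.001], [0.016, -1.0, 0.0], [-0.001, -0.0, -1.0]]
contact_force: [-1.8, 0.3, -1.3]
finger_gap: 0.0111
grip_force: 58.5
```

>>> carry_out(motion=[{"tx": 0.003, "ty": 0, "tz": 0, "wx": 0, "wy": 0, "wz": 0, "claw": 0.005}, {"tx": 0.003, "ty": 0, "tz": 0, "wx": 0, "wy": 0, "wz": 0, "claw": 0.005}, {"tx": 0, "ty": 0, "tz": 0, "wx": 0, "wy": 0, "wz": 0, "claw": 0.005}, {"tx": 0, "ty": 0, "tz": 0, "wx": 0, "wy": 0, "wz": 0, "claw": 0.005}])

```text
t: 13.13
tcp_pos: [0.5917, -0.1707, 0.0702]
ee_rot: [[1.0, 0.016, 0.001], [0.016, -1.0, -0.0], [0.001, 0.0, -1.0]]
contact_force: [-0.1, -0.1, -0.3]
finger_gap: 0.0111
grip_force: 58.7
```

>>> carry_out(motion=[{"tx": 0.002, "ty": 0, "tz": 0, "wx": 0, "wy": 0, "wz": 0, "claw": 0.005}, {"tx": 0, "ty": 0, "tz": 0, "wx": 0, "wy": 0, "wz": 0, "claw": 0.005}, {"tx": 0, "ty": 0, "tz": 0, "wx": 0, "wy": 0, "wz": 0, "claw": 0.005}])

```text
t: 13.38
tcp_pos: [0.592, -0.1708, 0.0699]
ee_rot: [[1.0, 0.016, -0.003], [0.016, -1.0, -0.0], [-0.003, 0.0, -1.0]]
contact_force: [-5.0, 0.1, 2.9]
finger_gap: 0.011
grip_force: 59.1
```

```bash
python3 - <<'E'
from h import *
pre()
E
```

```text
tcp [ 0.592  -0.1708  0.0699] yaw 0.9 [-5.   0.1  2.9]
heads [(array([ 55.2, 238. ]), np.int32(2077), array([ 0.6194, -0.0631])), (array([185.3, 238.1]), np.int32(2310), array([ 0.6202, -0.1168])), (array([320.7, 238.2]), np.int32(2338), array([ 0.621 , -0.1703]))]
bump [295.5 213.5  11.1] [ 0.6288 -0.1598]
bump [346.5 212.5  11. ] [ 0.6295 -0.1807]
```

>>> carry_out(motion=[{"tx": -0.001, "ty": 0, "tz": 0, "wx": 0, "wy": 0, "wz": 0, "claw": 0.005}, {"tx": 0, "ty": 0, "tz": 0, "wx": 0, "wy": 0, "wz": 0, "claw": 0.035}, {"tx": 0, "ty": 0, "tz": 0, "wx": 0, "wy": 0, "wz": 0, "claw": 0.035}, {"tx": 0, "ty": 0, "tz": 0, "wx": 0, "wy": 0, "wz": 0, "claw": 0.035}, {"tx": 0, "ty": 0, "tz": 0.02, "wx": 0, "wy": 0, "wz": 0, "claw": 0.035}, {"tx": 0, "ty": 0, "tz": 0.03, "wx": 0, "wy": 0, "wz": 0, "claw": 0.035}, {"tx": -0.015, "ty": 0.02, "tz": 0.01, "wx": 0, "wy": 0, "wz": -1, "claw": 0.045}, {"tx": -0.017, "ty": 0.03, "tz": 0, "wx": 0, "wy": 0, "wz": -1, "claw": 0.045}, {"tx": -0.017, "ty": 0.03, "tz": 0, "wx": 0, "wy": 0, "wz": -1, "claw": 0.045}, {"tx": -0.017, "ty": 0.03, "tz": 0, "wx": 0, "wy": 0, "wz": -1, "claw": 0.045}])

```text
t: 14.27
tcp_pos: [0.5262, -0.0596, 0.1306]
ee_rot: [[0.998, -0.056, 0.002], [-0.056, -0.998, -0.0], [0.002, 0.0, -1.0]]
contact_force: [1.6, 1.3, -0.3]
finger_gap: 0.045
grip_force: 0.0
```

>>> carry_out(motion=[{"tx": -0.017, "ty": 0.03, "tz": 0, "wx": 0, "wy": 0, "wz": 0, "claw": 0.045}, {"tx": -0.017, "ty": 0.03, "tz": -0.01, "wx": 0, "wy": 0, "wz": 0, "claw": 0.045}, {"tx": -0.017, "ty": 0.03, "tz": -0.01, "wx": 0, "wy": 0, "wz": 0, "claw": 0.045}, {"tx": -0.017, "ty": 0.03, "tz": -0.01, "wx": 0, "wy": 0, "wz": 0, "claw": 0.045}, {"tx": -0.017, "ty": 0.028, "tz": 0, "wx": 0, "wy": 0, "wz": 0, "claw": 0.045}, {"tx": 0, "ty": 0, "tz": 0, "wx": 0, "wy": 0, "wz": 0, "claw": 0.045}, {"tx": 0, "ty": 0, "tz": 0, "wx": 0, "wy": 0, "wz": 0, "claw": 0.045}])

```text
t: 14.85
tcp_pos: [0.4409, 0.089, 0.1004]
ee_rot: [[0.999, -0.05, 0.002], [-0.05, -0.999, -0.001], [0.002, 0.001, -1.0]]
contact_force: [0.4, -1.8, 0.7]
finger_gap: 0.045
grip_force: 0.0
```

```bash
python3 - <<'E'
from h import *
near('green',-3)
c=snap('top');print([(ce.round(1),atz(c,ce,.07).round(4)[:2]) for ce,a,m in blobs(c,'green',10) if 300<ce[0]<400])
E
```

```text
tcp [0.4409 0.089  0.1004] yaw -2.8 [ 0.4 -1.8  0.7]
[322. 266.] 1162 [0.44   0.0882] -1.6 0.11
[(array([361.1, 224.2]), array([ 0.5882, -0.1187])), (array([382.5, 224.1]), array([ 0.5881, -0.1715]))]
```

>>> carry_out(motion=[{"tx": -0.0015, "ty": 0, "tz": -0.025, "wx": 0, "wy": 0, "wz": 1, "claw": 0.04}, {"tx": 0, "ty": 0, "tz": -0.025, "wx": 0, "wy": 0, "wz": 0, "claw": 0.04}, {"tx": 0, "ty": 0, "tz": -0.02, "wx": 0, "wy": 0, "wz": 0, "claw": 0.04}, {"tx": 0, "ty": 0, "tz": 0, "wx": 0, "wy": 0, "wz": 0, "claw": 0.04}, {"tx": 0, "ty": 0, "tz": 0, "wx": 0, "wy": 0, "wz": 0, "claw": 0.04}])

```text
t: 15.37
tcp_pos: [0.4395, 0.0865, 0.0295]
ee_rot: [[0.999, -0.038, -0.002], [-0.038, -0.999, 0.001], [-0.002, -0.001, -1.0]]
contact_force: [-0.1, -1.0, 0.4]
finger_gap: 0.0399
grip_force: 0.0
```

>>> carry_out(motion=[{"tx": 0, "ty": 0, "tz": 0, "wx": 0, "wy": 0, "wz": 0, "claw": 0.005}, {"tx": 0, "ty": 0, "tz": 0, "wx": 0, "wy": 0, "wz": 0, "claw": 0.005}, {"tx": 0, "ty": 0, "tz": 0, "wx": 0, "wy": 0, "wz": 0, "claw": 0.005}, {"tx": 0, "ty": 0, "tz": 0, "wx": 0, "wy": 0, "wz": 0, "claw": 0.005}, {"tx": 0, "ty": 0, "tz": 0, "wx": 0, "wy": 0, "wz": 0, "claw": 0.005}], force=60)

```text
t: 15.78
tcp_pos: [0.4412, 0.0872, 0.0315]
ee_rot: [[0.999, -0.037, 0.003], [-0.037, -0.999, -0.001], [0.003, 0.0, -1.0]]
contact_force: [-0.2, -0.2, 6.4]
finger_gap: 0.0114
grip_force: 59.3
```

>>> carry_out(motion=[{"tx": 0, "ty": 0, "tz": 0.02, "wx": 0, "wy": 0, "wz": 0, "claw": 0.005}, {"tx": 0.01, "ty": 0, "tz": 0.0175, "wx": 0, "wy": 0, "wz": 0, "claw": 0.005}, {"tx": 0.012, "ty": -0.025, "tz": 0, "wx": 0, "wy": 0, "wz": 1, "claw": 0.005}, {"tx": 0.012, "ty": -0.025, "tz": 0, "wx": 0, "wy": 0, "wz": 1, "claw": 0.005}, {"tx": 0.012, "ty": -0.025, "tz": 0, "wx": 0, "wy": 0, "wz": 1, "claw": 0.005}, {"tx": 0.012, "ty": -0.025, "tz": 0, "wx": 0, "wy": 0, "wz": 0, "claw": 0.005}, {"tx": 0, "ty": -0.025, "tz": 0, "wx": 0, "wy": 0, "wz": 0, "claw": 0.005}, {"tx": 0, "ty": -0.025, "tz": 0, "wx": 0, "wy": 0, "wz": 0, "claw": 0.005}, {"tx": 0, "ty": 0, "tz": 0, "wx": 0, "wy": 0, "wz": 0, "claw": 0.005}, {"tx": 0, "ty": 0, "tz": 0, "wx": 0, "wy": 0, "wz": 0, "claw": 0.005}])

```text
t: 16.62
tcp_pos: [0.4975, -0.0644, 0.0676]
ee_rot: [[1.0, 0.012, 0.0], [0.012, -1.0, -0.0], [0.0, 0.0, -1.0]]
contact_force: [0.1, 0.2, -0.6]
finger_gap: 0.0113
grip_force: 58.6
```

>>> carry_out(motion=[{"tx": 0.016, "ty": 0, "tz": 0, "wx": 0, "wy": 0, "wz": 0, "claw": 0.005}, {"tx": 0.016, "ty": 0, "tz": 0, "wx": 0, "wy": 0, "wz": 0, "claw": 0.005}, {"tx": 0, "ty": 0, "tz": 0, "wx": 0, "wy": 0, "wz": 0, "claw": 0.005}, {"tx": 0, "ty": 0, "tz": 0, "wx": 0, "wy": 0, "wz": 0, "claw": 0.005}])

```text
t: 16.95
tcp_pos: [0.5298, -0.0611, 0.0676]
ee_rot: [[1.0, 0.018, -0.0], [0.018, -1.0, 0.001], [-0.0, -0.001, -1.0]]
contact_force: [-0.3, 0.3, 0.3]
finger_gap: 0.0109
grip_force: 58.6
```

```bash
python3 - <<'E'
from h import *
pre()
E
```

```text
tcp [ 0.5298 -0.0611  0.0676] yaw 1.0 [-0.3  0.3  0.3]
heads [(array([328.6,  73.1]), np.int32(3237), array([ 0.6189, -0.0622])), (array([481.1,  75.1]), np.int32(3112), array([ 0.6198, -0.1158])), (array([620.1,  81.6]), np.int32(2198), array([ 0.6201, -0.1678]))]
bump [346.5 214.5  12.2] [ 0.5665 -0.071 ]
bump [295.5 214.5  11. ] [ 0.5661 -0.05  ]
```

>>> carry_out(motion=[{"tx": 0.01, "ty": -0.0017, "tz": 0.0016, "wx": 0, "wy": 0, "wz": 0, "claw": 0.005}, {"tx": 0.01, "ty": 0, "tz": 0, "wx": 0, "wy": 0, "wz": 0, "claw": 0.005}, {"tx": 0.01, "ty": 0, "tz": 0, "wx": 0, "wy": 0, "wz": 0, "claw": 0.005}, {"tx": 0.005, "ty": 0, "tz": 0, "wx": 0, "wy": 0, "wz": 0, "claw": 0.005}, {"tx": 0.005, "ty": 0, "tz": 0, "wx": 0, "wy": 0, "wz": 0, "claw": 0.005}, {"tx": 0, "ty": 0, "tz": 0, "wx": 0, "wy": 0, "wz": 0, "claw": 0.005}, {"tx": 0, "ty": 0, "tz": 0, "wx": 0, "wy": 0, "wz": 0, "claw": 0.005}])

```text
t: 17.58
tcp_pos: [0.5695, -0.0642, 0.0688]
ee_rot: [[1.0, 0.016, -0.001], [0.016, -1.0, 0.0], [-0.001, -0.0, -1.0]]
contact_force: [0.2, 0.2, -0.4]
finger_gap: 0.0111
grip_force: 58.6
```

```bash
python3 - <<'E'
from h import *
pre()
E
```

```text
tcp [ 0.5695 -0.0642  0.0688] yaw 0.9 [ 0.2  0.2 -0.4]
heads [(array([317.9, 185.4]), np.int32(2609), array([ 0.6192, -0.0622])), (array([459.7, 186. ]), np.int32(2562), array([ 0.62  , -0.1159])), (array([595. , 187.6]), np.int32(2323), array([ 0.6208, -0.1695]))]
bump [347.5 214.5  11.1] [ 0.6062 -0.0745]
bump [294.5 214.5  11.1] [ 0.6058 -0.0527]
```

>>> carry_out(motion=[{"tx": 0.004, "ty": 0.0013, "tz": 0.0004, "wx": 0, "wy": 0, "wz": 0, "claw": 0.005}, {"tx": 0.004, "ty": 0, "tz": 0, "wx": 0, "wy": 0, "wz": 0, "claw": 0.005}, {"tx": 0.004, "ty": 0, "tz": 0, "wx": 0, "wy": 0, "wz": 0, "claw": 0.005}, {"tx": 0.003, "ty": 0, "tz": 0, "wx": 0, "wy": 0, "wz": 0, "claw": 0.005}, {"tx": 0, "ty": 0, "tz": 0, "wx": 0, "wy": 0, "wz": 0, "claw": 0.005}])

```text
t: 18.05
tcp_pos: [0.585, -0.0628, 0.0692]
ee_rot: [[1.0, 0.016, 0.0], [0.016, -1.0, 0.001], [0.0, -0.001, -1.0]]
contact_force: [-0.6, 0.9, -2.2]
finger_gap: 0.0111
grip_force: 58.4
```

>>> carry_out(motion=[{"tx": 0.003, "ty": 0, "tz": 0, "wx": 0, "wy": 0, "wz": 0, "claw": 0.005}, {"tx": 0.003, "ty": 0, "tz": 0, "wx": 0, "wy": 0, "wz": 0, "claw": 0.005}, {"tx": 0, "ty": 0, "tz": 0, "wx": 0, "wy": 0, "wz": 0, "claw": 0.005}, {"tx": 0, "ty": 0, "tz": 0, "wx": 0, "wy": 0, "wz": 0, "claw": 0.005}])

```text
t: 18.38
tcp_pos: [0.5906, -0.0632, 0.0695]
ee_rot: [[1.0, 0.016, -0.0], [0.016, -1.0, -0.0], [-0.0, 0.0, -1.0]]
contact_force: [-3.3, 0.3, 1.4]
finger_gap: 0.011
grip_force: 58.7
```

>>> carry_out(motion=[{"tx": 0.002, "ty": 0, "tz": 0, "wx": 0, "wy": 0, "wz": 0, "claw": 0.005}, {"tx": 0, "ty": 0, "tz": 0, "wx": 0, "wy": 0, "wz": 0, "claw": 0.005}, {"tx": 0, "ty": 0, "tz": 0, "wx": 0, "wy": 0, "wz": 0, "claw": 0.005}])

```text
t: 18.63
tcp_pos: [0.5909, -0.0632, 0.0692]
ee_rot: [[1.0, 0.016, -0.004], [0.016, -1.0, -0.0], [-0.004, 0.0, -1.0]]
contact_force: [-6.4, 0.6, 2.2]
finger_gap: 0.0112
grip_force: 59.2
```

```bash
python3 - <<'E'
from h import *
pre()
E
```

```text
tcp [ 0.5909 -0.0632  0.0692] yaw 0.9 [-6.4  0.6  2.2]
heads [(array([319.6, 240.1]), np.int32(2356), array([ 0.6193, -0.0623])), (array([455.8, 240.1]), np.int32(2297), array([ 0.6201, -0.1158])), (array([586.2, 240.1]), np.int32(2089), array([ 0.621 , -0.1695]))]
bump [294.5 214.5  11. ] [ 0.6272 -0.0518]
bump [346.5 214.5   9.6] [ 0.6276 -0.0732]
```

>>> carry_out(motion=[{"tx": -0.001, "ty": 0, "tz": 0, "wx": 0, "wy": 0, "wz": 0, "claw": 0.005}, {"tx": 0, "ty": 0, "tz": 0, "wx": 0, "wy": 0, "wz": 0, "claw": 0.035}, {"tx": 0, "ty": 0, "tz": 0, "wx": 0, "wy": 0, "wz": 0, "claw": 0.035}, {"tx": 0, "ty": 0, "tz": 0, "wx": 0, "wy": 0, "wz": 0, "claw": 0.035}, {"tx": 0, "ty": 0, "tz": 0.02, "wx": 0, "wy": 0, "wz": 0, "claw": 0.035}, {"tx": 0, "ty": 0, "tz": 0.03, "wx": 0, "wy": 0, "wz": 0, "claw": 0.035}, {"tx": 0, "ty": 0, "tz": 0.035, "wx": 0, "wy": 0, "wz": 0, "claw": 0.035}, {"tx": -0.03, "ty": 0, "tz": 0, "wx": 0, "wy": 0, "wz": 0, "claw": 0.035}, {"tx": -0.03, "ty": 0, "tz": 0, "wx": 0, "wy": 0, "wz": 0, "claw": 0.035}, {"tx": 0, "ty": 0, "tz": 0, "wx": 0, "wy": 0, "wz": 0, "claw": 0.035}])

```text
t: 19.52
tcp_pos: [0.5273, -0.0633, 0.1542]
ee_rot: [[1.0, 0.016, -0.004], [0.016, -1.0, -0.003], [-0.004, 0.003, -1.0]]
contact_force: [0.0, -1.0, -0.3]
finger_gap: 0.0347
grip_force: 0.0
```

```bash
python3 - <<'E'
from h import *
s=state();print(s['tcp_pos'].round(4),s['joint_positions'].round(2))
w=snap('wrist','w6.png'); c=snap('top')
print([(ce.round(1),atz(c,ce,.07).round(4)[:2]) for ce,a,m in blobs(c,'green',10) if 300<ce[0]<400])
print([(ce.round(1),atz(c,ce,.051).round(4)[:2]) for ce,a,m in blobs(c,'yellow',20)if 200<ce[1]<220])
print('red',[(ce.round(1),atz(c,ce,.03).round(4)[:2]) for ce,a,m in blobs(c,'red',10) if ce[1]>200])
E
```

```text
[ 0.5273 -0.0633  0.1542] [ 0.71  0.2  -0.71  1.84  0.15  1.15 -1.6 ]
[(array([383.4, 224. ]), array([ 0.5883, -0.1739]))]
[(array([252.5, 216. ]), array([0.6134, 0.1505])), (array([382.1, 211.6]), array([ 0.6219, -0.1739]))]
red [(array([168.9, 219.1]), array([0.6106, 0.3681])), (array([165. , 268.1]), array([0.4854, 0.376 ])), (array([236. , 284.8]), array([0.4425, 0.1942])), (array([421. , 286.1]), array([ 0.4346, -0.2716])), (array([  2.8, 388.9]), array([0.167 , 0.8192]))]
```

View pics/w6.png

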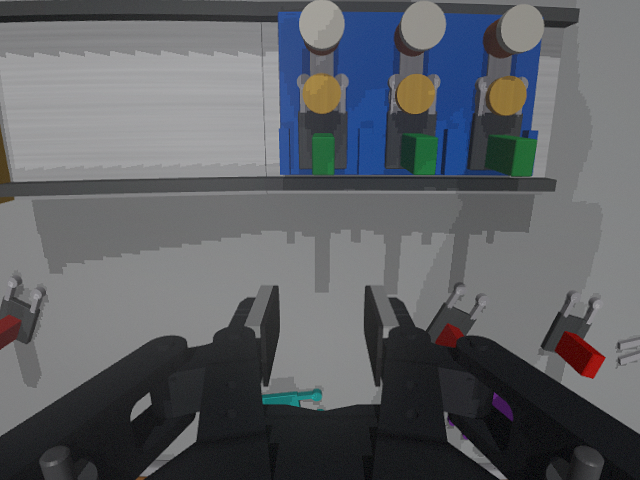

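All three green clips are seated on their spindles: heads at (322,94), (416,94) and (507,95), with bumps visible beyond each shaft. Next I go behind the tail and push.

>>> carry_out(motion=[{"tx": 0.007, "ty": -0.0136, "tz": 0, "wx": 0, "wy": 0, "wz": -7, "claw": 0.0}, {"tx": 0.007, "ty": -0.0136, "tz": 0, "wx": 0, "wy": 0, "wz": -7, "claw": 0.0}, {"tx": 0.007, "ty": -0.0136, "tz": 0, "wx": 0, "wy": 0, "wz": -7, "claw": 0.0}, {"tx": 0.007, "ty": -0.0136, "tz": 0, "wx": 0, "wy": 0, "wz": -7, "claw": 0.0}, {"tx": 0.007, "ty": -0.0136, "tz": 0, "wx": 0, "wy": 0, "wz": -7, "claw": 0.0}, {"tx": 0.007, "ty": -0.0136, "tz": 0, "wx": 0, "wy": 0, "wz": -7, "claw": 0.0}, {"tx": 0.007, "ty": -0.0136, "tz": 0, "wx": 0, "wy": 0, "wz": -7, "claw": 0.0}, {"tx": 0.007, "ty": -0.0136, "tz": 0, "wx": 0, "wy": 0, "wz": -7, "claw": 0.0}, {"tx": 0.007, "ty": -0.0136, "tz": 0, "wx": 0, "wy": 0, "wz": -7, "claw": 0.0}, {"tx": 0.007, "ty": -0.0136, "tz": 0, "wx": 0, "wy": 0, "wz": -7, "claw": 0.0}])

```text
t: 20.45
tcp_pos: [0.6035, -0.2001, 0.1542]
ee_rot: [[0.351, -0.936, 0.001], [-0.936, -0.351, -0.0], [0.001, -0.001, -1.0]]
contact_force: [0.3, 0.6, 0.4]
finger_gap: 0.0001
grip_force: 0.0
```

>>> carry_out(motion=[{"tx": 0.007, "ty": -0.0136, "tz": 0, "wx": 0, "wy": 0, "wz": -7, "claw": 0.0}, {"tx": 0.007, "ty": -0.0136, "tz": 0, "wx": 0, "wy": 0, "wz": -7, "claw": 0.0}, {"tx": 0.007, "ty": -0.0136, "tz": 0, "wx": 0, "wy": 0, "wz": -7, "claw": 0.0}, {"tx": 0, "ty": 0, "tz": 0, "wx": 0, "wy": 0, "wz": 0, "claw": 0.0}, {"tx": 0, "ty": 0, "tz": 0, "wx": 0, "wy": 0, "wz": 0, "claw": 0.0}])

```text
t: 20.87
tcp_pos: [0.6146, -0.2255, 0.1474]
ee_rot: [[0.121, -0.993, -0.013], [-0.993, -0.121, 0.004], [-0.006, 0.012, -1.0]]
contact_force: [0.5, 0.8, 0.1]
finger_gap: -0.0001
grip_force: 0.0
```

```bash
python3 - <<'E'
from h import *
s=state();print(s['tcp_pos'].round(4),s['ee_rot'].round(3).tolist(),s['joint_positions'].round(2))
c=snap('top')
print([(ce.round(1),atz(c,ce,.07).round(4)[:2]) for ce,a,m in blobs(c,'green',10) if 300<ce[0]<400])
print([(ce.round(1),atz(c,ce,.051).round(4)[:2]) for ce,a,m in blobs(c,'yellow',20)if 200<ce[1]<220])
E
```

```text
[ 0.6146 -0.2255  0.1474] [[0.121, -0.993, -0.013], [-0.993, -0.121, 0.004], [-0.006, 0.012, -1.0]] [ 0.26  0.4   0.06  1.55 -0.03  1.2  -2.69]
[(array([339. , 225.1]), array([ 0.5864, -0.0642])), (array([361. , 224.1]), array([ 0.5883, -0.1185])), (array([382.5, 224. ]), array([ 0.5883, -0.1716]))]
[(array([252.5, 216. ]), array([0.6134, 0.1505])), (array([337.9, 212.8]), array([ 0.6197, -0.0628])), (array([359.4, 212.4]), array([ 0.6202, -0.1167])), (array([380.8, 212.1]), array([ 0.6208, -0.1705]))]
```

Joint 7 is at its limit this way round, so I'll turn to the +90° side, which is the same grip line with joint 7 near 0.3.

>>> carry_out(motion=[{"tx": 0, "ty": -0.005, "tz": 0, "wx": 0, "wy": 0, "wz": 7, "claw": 0.0}, {"tx": 0, "ty": -0.005, "tz": 0, "wx": 0, "wy": 0, "wz": 7, "claw": 0.0}, {"tx": 0, "ty": -0.005, "tz": 0, "wx": 0, "wy": 0, "wz": 7, "claw": 0.0}, {"tx": 0, "ty": 0, "tz": 0, "wx": 0, "wy": 0, "wz": 7, "claw": 0.0}, {"tx": 0, "ty": 0, "tz": 0, "wx": 0, "wy": 0, "wz": 7, "claw": 0.0}, {"tx": 0, "ty": 0, "tz": 0, "wx": 0, "wy": 0, "wz": 7, "claw": 0.0}, {"tx": 0, "ty": 0, "tz": 0, "wx": 0, "wy": 0, "wz": 7, "claw": 0.0}, {"tx": 0, "ty": 0, "tz": 0, "wx": 0, "wy": 0, "wz": 7, "claw": 0.0}, {"tx": 0, "ty": 0, "tz": 0, "wx": 0, "wy": 0, "wz": 7, "claw": 0.0}, {"tx": 0, "ty": 0, "tz": 0, "wx": 0, "wy": 0, "wz": 7, "claw": 0.0}])

```text
t: 21.75
tcp_pos: [0.6141, -0.2394, 0.1485]
ee_rot: [[0.976, -0.219, -0.008], [-0.219, -0.976, -0.007], [-0.007, 0.008, -1.0]]
contact_force: [-0.4, 0.0, 0.4]
finger_gap: -0.0002
grip_force: 0.0
```

>>> carry_out(motion=[{"tx": 0, "ty": 0, "tz": 0, "wx": 0, "wy": 0, "wz": 7, "claw": 0.0}, {"tx": 0, "ty": 0, "tz": 0, "wx": 0, "wy": 0, "wz": 7, "claw": 0.0}, {"tx": 0, "ty": 0, "tz": 0, "wx": 0, "wy": 0, "wz": 7, "claw": 0.0}, {"tx": 0, "ty": 0, "tz": 0, "wx": 0, "wy": 0, "wz": 7, "claw": 0.0}, {"tx": 0, "ty": 0, "tz": 0, "wx": 0, "wy": 0, "wz": 7, "claw": 0.0}, {"tx": 0, "ty": 0, "tz": 0, "wx": 0, "wy": 0, "wz": 7, "claw": 0.0}, {"tx": 0, "ty": 0, "tz": 0, "wx": 0, "wy": 0, "wz": 7, "claw": 0.0}, {"tx": 0, "ty": 0, "tz": 0, "wx": 0, "wy": 0, "wz": 7, "claw": 0.0}, {"tx": 0, "ty": 0, "tz": 0, "wx": 0, "wy": 0, "wz": 7, "claw": 0.0}, {"tx": 0, "ty": 0, "tz": 0, "wx": 0, "wy": 0, "wz": 7, "claw": 0.0}])

```text
t: 22.58
tcp_pos: [0.6142, -0.2395, 0.149]
ee_rot: [[0.54, 0.842, 0.008], [0.842, -0.54, -0.011], [-0.005, 0.013, -1.0]]
contact_force: [-0.0, -0.3, -0.6]
finger_gap: -0.0003
grip_force: 0.0
```

>>> carry_out(motion=[{"tx": 0, "ty": 0, "tz": 0, "wx": 0, "wy": 0, "wz": 7, "claw": 0.0}, {"tx": 0, "ty": 0, "tz": 0, "wx": 0, "wy": 0, "wz": 7, "claw": 0.0}, {"tx": 0, "ty": 0, "tz": 0, "wx": 0, "wy": 0, "wz": 7, "claw": 0.0}, {"tx": 0, "ty": 0, "tz": 0, "wx": 0, "wy": 0, "wz": 7, "claw": 0.0}, {"tx": 0, "ty": 0, "tz": 0, "wx": 0, "wy": 0, "wz": 5, "claw": 0.0}, {"tx": 0, "ty": 0, "tz": 0, "wx": 0, "wy": 0, "wz": 0, "claw": 0.0}, {"tx": 0, "ty": 0, "tz": 0, "wx": 0, "wy": 0, "wz": 0, "claw": 0.0}])

```text
t: 23.17
tcp_pos: [0.6139, -0.2403, 0.1488]
ee_rot: [[0.005, 1.0, 0.014], [1.0, -0.005, -0.007], [-0.007, 0.014, -1.0]]
contact_force: [0.4, -0.2, -0.5]
finger_gap: 0.0002
grip_force: 0.0
```

```bash
python3 - <<'E'
from h import *
s=state();print(s['tcp_pos'].round(4),s['ee_rot'].round(3).tolist(),s['joint_positions'].round(2))
E
```

```text
[ 0.6139 -0.2403  0.1488] [[0.005, 1.0, 0.014], [1.0, -0.005, -0.007], [-0.007, 0.014, -1.0]] [ 0.66  0.43 -0.43  1.55  0.19  1.19  0.2 ]
```

>>> carry_out(motion=[{"tx": 0.003, "ty": 0, "tz": -0.03, "wx": 0, "wy": 0, "wz": 0, "claw": 0.0}, {"tx": 0.003, "ty": 0, "tz": -0.03, "wx": 0, "wy": 0, "wz": 0, "claw": 0.0}, {"tx": 0, "ty": 0, "tz": -0.025, "wx": 0, "wy": 0, "wz": 0, "claw": 0.0}, {"tx": 0, "ty": 0, "tz": -0.022, "wx": 0, "wy": 0, "wz": 0, "claw": 0.0}, {"tx": 0, "ty": 0, "tz": 0, "wx": 0, "wy": 0, "wz": 0, "claw": 0.0}, {"tx": 0, "ty": 0, "tz": 0, "wx": 0, "wy": 0, "wz": 0, "claw": 0.0}, {"tx": 0, "ty": 0.01, "tz": 0, "wx": 0, "wy": 0, "wz": 0, "claw": 0.0}, {"tx": 0, "ty": 0.01, "tz": 0, "wx": 0, "wy": 0, "wz": 0, "claw": 0.0}, {"tx": 0, "ty": 0.005, "tz": 0, "wx": 0, "wy": 0, "wz": 0, "claw": 0.0}, {"tx": 0, "ty": 0, "tz": 0, "wx": 0, "wy": 0, "wz": 0, "claw": 0.0}])

```text
t: 24.0
tcp_pos: [0.6208, -0.2129, 0.0427]
ee_rot: [[0.0, 1.0, 0.014], [1.0, -0.0, -0.008], [-0.007, 0.014, -1.0]]
contact_force: [0.9, 1.5, 1.2]
finger_gap: 0.0003
grip_force: 0.0
```

>>> carry_out(motion=[{"tx": 0, "ty": 0.004, "tz": 0, "wx": 0, "wy": 0, "wz": 0, "claw": 0.0}, {"tx": 0, "ty": 0.004, "tz": 0, "wx": 0, "wy": 0, "wz": 0, "claw": 0.0}, {"tx": 0, "ty": 0.004, "tz": 0, "wx": 0, "wy": 0, "wz": 0, "claw": 0.0}, {"tx": 0, "ty": 0.004, "tz": 0, "wx": 0, "wy": 0, "wz": 0, "claw": 0.0}, {"tx": 0, "ty": 0.004, "tz": 0, "wx": 0, "wy": 0, "wz": 0, "claw": 0.0}, {"tx": 0, "ty": 0, "tz": 0, "wx": 0, "wy": 0, "wz": 0, "claw": 0.0}])

```text
t: 24.5
tcp_pos: [0.6194, -0.1982, 0.0415]
ee_rot: [[0.005, 1.0, 0.012], [1.0, -0.005, -0.011], [-0.011, 0.012, -1.0]]
contact_force: [-0.3, -3.8, 1.6]
finger_gap: -0.0001
grip_force: 2.1
```

>>> carry_out(motion=[{"tx": 0, "ty": 0.006, "tz": 0, "wx": 0, "wy": 0, "wz": 0, "claw": 0.0}, {"tx": 0, "ty": 0.006, "tz": 0, "wx": 0, "wy": 0, "wz": 0, "claw": 0.0}, {"tx": 0, "ty": 0.006, "tz": 0, "wx": 0, "wy": 0, "wz": 0, "claw": 0.0}, {"tx": 0, "ty": 0.006, "tz": 0, "wx": 0, "wy": 0, "wz": 0, "claw": 0.0}, {"tx": 0, "ty": 0.006, "tz": 0, "wx": 0, "wy": 0, "wz": 0, "claw": 0.0}, {"tx": 0, "ty": 0.006, "tz": 0, "wx": 0, "wy": 0, "wz": 0, "claw": 0.0}, {"tx": 0, "ty": 0.006, "tz": 0, "wx": 0, "wy": 0, "wz": 0, "claw": 0.0}, {"tx": 0, "ty": 0.006, "tz": 0, "wx": 0, "wy": 0, "wz": 0, "claw": 0.0}, {"tx": 0, "ty": 0, "tz": 0, "wx": 0, "wy": 0, "wz": 0, "claw": 0.0}])

```text
t: 25.25
tcp_pos: [0.6187, -0.1507, 0.0413]
ee_rot: [[0.005, 1.0, 0.01], [1.0, -0.005, -0.012], [-0.012, 0.01, -1.0]]
contact_force: [-2.1, -5.6, 2.1]
finger_gap: -0.0001
grip_force: 2.5
```

```bash
python3 - <<'E'
from h import *
w=snap('wrist','w7.png');c=snap('side')
a=np.hstack([cv2.resize(w['image'],(400,300)),cv2.resize(c['image'][170:370,230:497],(400,300))])
cv2.imwrite('pics/w7c.png',a[:,:,::-1])
E
```

```text
(no output)
```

View pics/w7c.png

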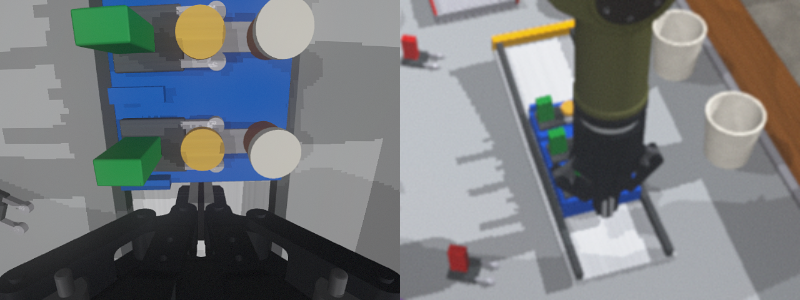

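The carrier runs straight and the clips are still on; the gripper clears the tab of clip A (image left, 128,160). I'll keep pushing.

>>> carry_out(motion=[{"tx": 0, "ty": 0.006, "tz": 0, "wx": 0, "wy": 0, "wz": 0, "claw": 0.0}, {"tx": 0, "ty": 0.006, "tz": 0, "wx": 0, "wy": 0, "wz": 0, "claw": 0.0}, {"tx": 0, "ty": 0.006, "tz": 0, "wx": 0, "wy": 0, "wz": 0, "claw": 0.0}, {"tx": 0, "ty": 0.006, "tz": 0, "wx": 0, "wy": 0, "wz": 0, "claw": 0.0}, {"tx": 0, "ty": 0.006, "tz": 0, "wx": 0, "wy": 0, "wz": 0, "claw": 0.0}, {"tx": 0, "ty": 0.006, "tz": 0, "wx": 0, "wy": 0, "wz": 0, "claw": 0.0}, {"tx": 0, "ty": 0.006, "tz": 0, "wx": 0, "wy": 0, "wz": 0, "claw": 0.0}, {"tx": 0, "ty": 0.006, "tz": 0, "wx": 0, "wy": 0, "wz": 0, "claw": 0.0}, {"tx": 0, "ty": 0, "tz": 0, "wx": 0, "wy": 0, "wz": 0, "claw": 0.0}])

```text
t: 26.1
tcp_pos: [0.6181, -0.104, 0.0412]
ee_rot: [[0.006, 1.0, 0.009], [1.0, -0.006, -0.013], [-0.013, 0.009, -1.0]]
contact_force: [-4.0, -7.3, 4.6]
finger_gap: -0.0002
grip_force: 3.6
```

>>> carry_out(motion=[{"tx": 0, "ty": 0.006, "tz": 0, "wx": 0, "wy": 0, "wz": 0, "claw": 0.0}, {"tx": 0, "ty": 0.006, "tz": 0, "wx": 0, "wy": 0, "wz": 0, "claw": 0.0}, {"tx": 0, "ty": 0.006, "tz": 0, "wx": 0, "wy": 0, "wz": 0, "claw": 0.0}, {"tx": 0, "ty": 0.006, "tz": 0, "wx": 0, "wy": 0, "wz": 0, "claw": 0.0}, {"tx": 0, "ty": 0.006, "tz": 0, "wx": 0, "wy": 0, "wz": 0, "claw": 0.0}, {"tx": 0, "ty": 0.006, "tz": 0, "wx": 0, "wy": 0, "wz": 0, "claw": 0.0}, {"tx": 0, "ty": 0.006, "tz": 0, "wx": 0, "wy": 0, "wz": 0, "claw": 0.0}, {"tx": 0, "ty": 0.006, "tz": 0, "wx": 0, "wy": 0, "wz": 0, "claw": 0.0}, {"tx": 0, "ty": 0, "tz": 0, "wx": 0, "wy": 0, "wz": 0, "claw": 0.0}])

```text
t: 26.85
tcp_pos: [0.6174, -0.0574, 0.0411]
ee_rot: [[0.007, 1.0, 0.007], [1.0, -0.006, -0.015], [-0.015, 0.007, -1.0]]
contact_force: [-5.2, -9.4, 6.0]
finger_gap: -0.0
grip_force: 4.9
```

>>> carry_out(motion=[{"tx": 0, "ty": 0.004, "tz": 0, "wx": 0, "wy": 0, "wz": 0, "claw": 0.0}, {"tx": 0, "ty": 0.004, "tz": 0, "wx": 0, "wy": 0, "wz": 0, "claw": 0.0}, {"tx": 0, "ty": 0.003, "tz": 0, "wx": 0, "wy": 0, "wz": 0, "claw": 0.0}, {"tx": 0, "ty": 0, "tz": 0, "wx": 0, "wy": 0, "wz": 0, "claw": 0.0}, {"tx": 0, "ty": 0, "tz": 0, "wx": 0, "wy": 0, "wz": 0, "claw": 0.0}])

```text
t: 27.27
tcp_pos: [0.6174, -0.0476, 0.041]
ee_rot: [[0.008, 1.0, 0.006], [1.0, -0.008, -0.016], [-0.016, 0.007, -1.0]]
contact_force: [-5.4, -10.5, 5.4]
finger_gap: 0.0002
grip_force: 5.6
```

```bash
python3 - <<'E'
from h import *
c=snap('top')
for ce,a,m in blobs(c,'yellow',20):
    if 200<ce[1]<225: print(ce.round(1),a,atz(c,ce,.06).round(4)[:2])
for ce,a,m in blobs(c,'yellow',150):
    ys,xs=np.where(m); print(xs.min(),xs.max(),atz(c,(xs.max()+.5,216),.045).round(4))
for ce,a,m in blobs(c,'blue',200):
    ys,xs=np.where(m)
    if 180<ce[1]<250: print('blue',xs.min(),xs.max(),atz(c,(xs.min()-.5,214),.054).round(4))
E
```

```text
[252.5 216. ] 196 [0.6121 0.1495]
[275.  213.4] 48 [0.6181 0.0936]
[296.8 213.3] 50 [0.618  0.0394]
251 254 [0.6142 0.1462 0.045 ]
blue 265 320 [0.6177 0.1202 0.054 ]
```

>>> carry_out(motion=[{"tx": 0, "ty": 0.004, "tz": 0, "wx": 0, "wy": 0, "wz": 0, "claw": 0.0}, {"tx": 0, "ty": 0.004, "tz": 0, "wx": 0, "wy": 0, "wz": 0, "claw": 0.0}, {"tx": 0, "ty": 0.004, "tz": 0, "wx": 0, "wy": 0, "wz": 0, "claw": 0.0}, {"tx": 0, "ty": 0.004, "tz": 0.001, "wx": 0, "wy": 0, "wz": 0, "claw": 0.0}, {"tx": 0, "ty": 0, "tz": 0, "wx": 0, "wy": 0, "wz": 0, "claw": 0.0}])

```text
t: 27.73
tcp_pos: [0.6171, -0.0314, 0.0417]
ee_rot: [[0.007, 1.0, 0.006], [1.0, -0.007, -0.016], [-0.016, 0.006, -1.0]]
contact_force: [-6.0, -11.7, 5.9]
finger_gap: 0.0002
grip_force: 5.4
```

>>> carry_out(motion=[{"tx": 0, "ty": 0.002, "tz": 0, "wx": 0, "wy": 0, "wz": 0, "claw": 0.0}, {"tx": 0, "ty": 0.002, "tz": 0, "wx": 0, "wy": 0, "wz": 0, "claw": 0.0}, {"tx": 0, "ty": 0, "tz": 0, "wx": 0, "wy": 0, "wz": 0, "claw": 0.0}])

```text
t: 27.98
tcp_pos: [0.6171, -0.0301, 0.0419]
ee_rot: [[0.009, 1.0, 0.005], [1.0, -0.009, -0.019], [-0.019, 0.006, -1.0]]
contact_force: [-5.6, -14.6, 6.8]
finger_gap: -0.0
grip_force: 7.4
```

>>> carry_out(motion=[{"tx": 0, "ty": 0.002, "tz": 0, "wx": 0, "wy": 0, "wz": 0, "claw": 0.0}, {"tx": 0, "ty": 0.0, "tz": 0, "wx": 0, "wy": 0, "wz": 0, "claw": 0.0}, {"tx": 0, "ty": 0, "tz": 0, "wx": 0, "wy": 0, "wz": 0, "claw": 0.0}])

```text
t: 28.23
tcp_pos: [0.6171, -0.0289, 0.042]
ee_rot: [[0.01, 1.0, 0.005], [1.0, -0.01, -0.02], [-0.02, 0.006, -1.0]]
contact_force: [-6.1, -15.0, 7.4]
finger_gap: -0.0002
grip_force: 8.0
```

```bash
cat >> h.py <<'E'
def nose():
    c=snap('top')
    for ce,a,m in blobs(c,'yellow',20):
        if 200<ce[1]<225 and ce[0]>256: print(ce.round(1),a,atz(c,ce,.067).round(4)[:2])
    im=c['image'].astype(int)
    for r in (207,212,222): print(r,[tuple(im[r,k]) for k in range(250,264)])
E
python3 -c "
from h import *
nose()"|sed 's/np.int64//g'
```

```text
[267.6 213.5] 51 [0.6169 0.1114]
[289.4 213.5] 51 [0.6166 0.0574]
207 [((180), (162), (116)), ((199), (156), (76)), ((205), (164), (76)), ((206), (163), (75)), ((208), (170), (87)), ((188), (183), (177)), ((184), (188), (189)), ((104), (128), (184)), ((57), (93), (171)), ((58), (91), (169)), ((60), (94), (168)), ((58), (92), (169)), ((61), (92), (171)), ((61), (95), (175))]
212 [((184), (164), (115)), ((203), (166), (80)), ((208), (166), (81)), ((203), (163), (74)), ((208), (165), (77)), ((150), (141), (127)), ((173), (180), (181)), ((99), (114), (158)), ((53), (86), (163)), ((62), (97), (172)), ((62), (95), (172)), ((60), (92), (171)), ((139), (150), (170)), ((195), (183), (163))]
222 [((168), (155), (120)), ((195), (157), (80)), ((205), (162), (77)), ((204), (163), (75)), ((207), (170), (75)), ((143), (136), (115)), ((172), (174), (178)), ((110), (132), (178)), ((64), (98), (172)), ((54), (87), (160)), ((56), (87), (157)), ((62), (94), (173)), ((91), (99), (113)), ((88), (87), (87))]
```

>>> carry_out(motion=[{"tx": 0, "ty": 0.002, "tz": 0, "wx": 0, "wy": 0, "wz": 0, "claw": 0.0}, {"tx": 0, "ty": 0.002, "tz": 0, "wx": 0, "wy": 0, "wz": 0, "claw": 0.0}, {"tx": 0, "ty": 0, "tz": 0, "wx": 0, "wy": 0, "wz": 0, "claw": 0.0}])

```text
t: 28.53
tcp_pos: [0.6171, -0.0262, 0.0423]
ee_rot: [[0.01, 1.0, 0.005], [1.0, -0.01, -0.022], [-0.022, 0.005, -1.0]]
contact_force: [-6.5, -17.9, 9.1]
finger_gap: 0.0002
grip_force: 9.1
```

>>> carry_out(motion=[{"tx": 0, "ty": 0.002, "tz": 0, "wx": 0, "wy": 0, "wz": 0, "claw": 0.0}, {"tx": 0, "ty": 0.0, "tz": 0, "wx": 0, "wy": 0, "wz": 0, "claw": 0.0}, {"tx": 0, "ty": 0, "tz": 0, "wx": 0, "wy": 0, "wz": 0, "claw": 0.0}])

```text
t: 28.78
tcp_pos: [0.617, -0.0251, 0.0424]
ee_rot: [[0.011, 1.0, 0.005], [1.0, -0.011, -0.023], [-0.023, 0.005, -1.0]]
contact_force: [-8.1, -19.4, 10.7]
finger_gap: -0.0002
grip_force: 9.7
```

```bash
python3 -c "
from h import *
nose()"|sed 's/np.int64//g'|head -3
```

```text
[266.1 213.4] 48 [0.6173 0.1151]
[287.8 213.3] 50 [0.6172 0.0614]
207 [((181), (160), (117)), ((198), (159), (77)), ((204), (162), (78)), ((209), (166), (78)), ((213), (172), (80)), ((135), (129), (129)), ((71), (99), (169)), ((58), (96), (174)), ((61), (96), (173)), ((60), (93), (170)), ((58), (92), (169)), ((61), (95), (175)), ((54), (76), (140)), ((106), (115), (134))]
```

>>> carry_out(motion=[{"tx": 0, "ty": 0.002, "tz": 0, "wx": 0, "wy": 0, "wz": 0, "claw": 0.0}, {"tx": 0, "ty": 0.001, "tz": 0, "wx": 0, "wy": 0, "wz": 0, "claw": 0.0}, {"tx": 0, "ty": 0, "tz": 0, "wx": 0, "wy": 0, "wz": 0, "claw": 0.0}, {"tx": 0, "ty": 0, "tz": 0, "wx": 0, "wy": 0, "wz": 0, "claw": 0.0}])

```text
t: 29.17
tcp_pos: [0.617, -0.0238, 0.0426]
ee_rot: [[0.012, 1.0, 0.005], [1.0, -0.012, -0.025], [-0.024, 0.005, -1.0]]
contact_force: [-8.2, -23.0, 12.4]
finger_gap: 0.0
grip_force: 11.0
```

```bash
python3 -c "
from h import *
nose()"|sed 's/np.int64//g'|head -3
```

```text
[265.5 213.5] 52 [0.6171 0.1165]
[287.4 213.4] 50 [0.6168 0.0625]
207 [((177), (155), (110)), ((204), (163), (84)), ((202), (163), (78)), ((206), (165), (74)), ((211), (168), (84)), ((118), (123), (174)), ((58), (92), (177)), ((60), (97), (174)), ((59), (91), (167)), ((55), (92), (166)), ((54), (89), (170)), ((54), (86), (156)), ((63), (84), (131)), ((129), (131), (137))]
```

>>> carry_out(motion=[{"tx": 0, "ty": 0.002, "tz": 0, "wx": 0, "wy": 0, "wz": 0, "claw": 0.0}, {"tx": 0, "ty": 0.001, "tz": 0, "wx": 0, "wy": 0, "wz": 0, "claw": 0.0}, {"tx": 0, "ty": 0, "tz": 0, "wx": 0, "wy": 0, "wz": 0, "claw": 0.0}, {"tx": 0, "ty": 0, "tz": 0, "wx": 0, "wy": 0, "wz": 0, "claw": 0.0}])

```text
t: 29.55
tcp_pos: [0.617, -0.0236, 0.0426]
ee_rot: [[0.014, 1.0, 0.004], [1.0, -0.013, -0.028], [-0.028, 0.005, -1.0]]
contact_force: [-8.6, -26.2, 13.0]
finger_gap: -0.0002
grip_force: 13.2
```

```bash
python3 -c "
from h import *
nose()"|sed 's/np.int64//g'|head -3
```

```text
[265.7 213.4] 50 [0.6174 0.1161]
[287.4 213.4] 53 [0.6169 0.0624]
207 [((181), (161), (115)), ((199), (159), (77)), ((202), (162), (78)), ((208), (167), (76)), ((212), (170), (85)), ((118), (120), (173)), ((56), (94), (175)), ((57), (92), (171)), ((64), (100), (175)), ((60), (92), (172)), ((60), (93), (172)), ((52), (85), (155)), ((64), (87), (129)), ((130), (133), (137))]
```

The carrier is against the stop: it no longer moves while the force keeps rising. I'll back off and go for the red clips.

>>> carry_out(motion=[{"tx": 0, "ty": -0.005, "tz": 0, "wx": 0, "wy": 0, "wz": 0, "claw": 0.0}, {"tx": 0, "ty": -0.01, "tz": 0, "wx": 0, "wy": 0, "wz": 0, "claw": 0.0}, {"tx": 0, "ty": -0.02, "tz": 0, "wx": 0, "wy": 0, "wz": 0, "claw": 0.0}, {"tx": 0, "ty": -0.03, "tz": 0, "wx": 0, "wy": 0, "wz": 0, "claw": 0.0}, {"tx": 0, "ty": -0.02, "tz": 0.03, "wx": 0, "wy": 0, "wz": 0, "claw": 0.045}, {"tx": -0.01, "ty": 0, "tz": 0.035, "wx": 0, "wy": 0, "wz": -6.5, "claw": 0.045}, {"tx": -0.015, "ty": 0, "tz": 0.035, "wx": 0, "wy": 0, "wz": -6.5, "claw": 0.045}, {"tx": -0.015, "ty": 0, "tz": 0.015, "wx": 0, "wy": 0, "wz": -6.5, "claw": 0.045}, {"tx": -0.015, "ty": -0.005, "tz": 0, "wx": 0, "wy": 0, "wz": -6.5, "claw": 0.045}, {"tx": -0.015, "ty": -0.005, "tz": 0, "wx": 0, "wy": 0, "wz": -6.5, "claw": 0.045}])

```text
t: 30.43
tcp_pos: [0.5499, -0.1007, 0.1587]
ee_rot: [[0.544, 0.839, 0.008], [0.839, -0.544, -0.012], [-0.006, 0.014, -1.0]]
contact_force: [0.4, -0.6, 0.2]
finger_gap: 0.0448
grip_force: 0.0
```

>>> carry_out(motion=[{"tx": -0.011, "ty": -0.005, "tz": 0, "wx": 0, "wy": 0, "wz": -6.7, "claw": 0.045}, {"tx": -0.011, "ty": -0.005, "tz": 0, "wx": 0, "wy": 0, "wz": -6.7, "claw": 0.045}, {"tx": -0.011, "ty": -0.005, "tz": 0, "wx": 0, "wy": 0, "wz": -6.7, "claw": 0.045}, {"tx": -0.011, "ty": -0.005, "tz": 0, "wx": 0, "wy": 0, "wz": -6.7, "claw": 0.045}, {"tx": -0.011, "ty": -0.005, "tz": 0, "wx": 0, "wy": 0, "wz": -6.7, "claw": 0.045}, {"tx": -0.011, "ty": -0.005, "tz": 0, "wx": 0, "wy": 0, "wz": -6.7, "claw": 0.045}, {"tx": -0.011, "ty": -0.005, "tz": 0, "wx": 0, "wy": 0, "wz": -6.7, "claw": 0.045}, {"tx": -0.011, "ty": -0.005, "tz": 0, "wx": 0, "wy": 0, "wz": -6.7, "claw": 0.045}, {"tx": -0.011, "ty": -0.004, "tz": 0, "wx": 0, "wy": 0, "wz": -6.7, "claw": 0.045}, {"tx": -0.006, "ty": 0, "tz": 0, "wx": 0, "wy": 0, "wz": -6.7, "claw": 0.045}])

```text
t: 31.27
tcp_pos: [0.4433, -0.146, 0.1567]
ee_rot: [[0.985, -0.175, -0.011], [-0.175, -0.985, -0.009], [-0.009, 0.011, -1.0]]
contact_force: [0.6, 0.8, -0.1]
finger_gap: 0.0449
grip_force: 0.0
```

>>> carry_out(motion=[{"tx": 0, "ty": 0, "tz": -0.025, "wx": 0, "wy": 0, "wz": -6.7, "claw": 0.045}, {"tx": 0, "ty": 0, "tz": -0.025, "wx": 0, "wy": 0, "wz": -6.7, "claw": 0.045}, {"tx": 0, "ty": 0, "tz": 0, "wx": 0, "wy": 0, "wz": -6.7, "claw": 0.045}, {"tx": 0, "ty": 0, "tz": 0, "wx": 0, "wy": 0, "wz": 0, "claw": 0.045}, {"tx": 0, "ty": 0, "tz": 0, "wx": 0, "wy": 0, "wz": 0, "claw": 0.045}])

```text
t: 31.68
tcp_pos: [0.4447, -0.1454, 0.107]
ee_rot: [[0.87, -0.494, -0.012], [-0.494, -0.87, -0.005], [-0.008, 0.01, -1.0]]
contact_force: [0.4, 0.8, 0.1]
finger_gap: 0.0446
grip_force: 0.0
```

```bash
python3 - <<'E'
from h import *
near('red',-29,.16); print(state()['ee_rot'].round(3).tolist())
nose()
E
```

```text
tcp [ 0.4447 -0.1454  0.107 ] yaw -29.6 [0.4 0.8 0.1]
[528. 167.] 2085 [ 0.4339 -0.27  ] -26.6 0.09
[358. 246.] 1186 [ 0.441  -0.1677] -21.1 0.1
[[0.87, -0.494, -0.012], [-0.494, -0.87, -0.006], [-0.007, 0.011, -1.0]]
[265.5 213.4] 51 [0.6172 0.1166]
[287.4 213.2] 47 [0.6174 0.0625]
[309.  213.1] 46 [0.6172 0.0092]
207 [(np.int64(175), np.int64(153), np.int64(110)), (np.int64(194), np.int64(155), np.int64(76)), (np.int64(198), np.int64(159), np.int64(77)), (np.int64(204), np.int64(162), np.int64(73)), (np.int64(206), np.int64(166), np.int64(81)), (np.int64(112), np.int64(119), np.int64(167)), (np.int64(58), np.int64(91), np.int64(172)), (np.int64(52), np.int64(86), np.int64(162)), (np.int64(55), np.int64(86), np.int64(163)), (np.int64(56), np.int64(93), np.int64(167)), (np.int64(53), np.int64(88), np.int64(165)), (np.int64(55), np.int64(85), np.int64(154)), (np.int64(69), np.int64(87), np.int64(132)), (np.int64(123), np.int64(125), np.int64(134))]
212 [(np.int64(181), np.int64(161), np.int64(115)), (np.int64(197), np.int64(160), np.int64(78)), (np.int64(201), np.int64(158), np.int64(
[... 451 characters left out ...]
p.int64(102)), (np.int64(195), np.int64(159), np.int64(94))]
222 [(np.int64(162), np.int64(147), np.int64(113)), (np.int64(188), np.int64(153), np.int64(76)), (np.int64(199), np.int64(158), np.int64(74)), (np.int64(205), np.int64(162), np.int64(76)), (np.int64(208), np.int64(172), np.int64(80)), (np.int64(109), np.int64(106), np.int64(123)), (np.int64(55), np.int64(87), np.int64(162)), (np.int64(53), np.int64(82), np.int64(158)), (np.int64(53), np.int64(83), np.int64(153)), (np.int64(62), np.int64(92), np.int64(168)), (np.int64(87), np.int64(93), np.int64(110)), (np.int64(82), np.int64(83), np.int64(82)), (np.int64(84), np.int64(87), np.int64(85)), (np.int64(76), np.int64(82), np.int64(82))]
```

>>> carry_out(motion=[{"tx": -0.0045, "ty": -0.022, "tz": 0, "wx": 0, "wy": 0, "wz": 5, "claw": 0.035}, {"tx": 0, "ty": 0, "tz": -0.025, "wx": 0, "wy": 0, "wz": 0, "claw": 0.035}, {"tx": 0, "ty": 0, "tz": -0.025, "wx": 0, "wy": 0, "wz": 0, "claw": 0.035}, {"tx": 0, "ty": 0, "tz": -0.026, "wx": 0, "wy": 0, "wz": 0, "claw": 0.035}, {"tx": 0, "ty": 0, "tz": 0, "wx": 0, "wy": 0, "wz": 0, "claw": 0.035}, {"tx": 0, "ty": 0, "tz": 0, "wx": 0, "wy": 0, "wz": 0, "claw": 0.005}, {"tx": 0, "ty": 0, "tz": 0, "wx": 0, "wy": 0, "wz": 0, "claw": 0.005}, {"tx": 0, "ty": 0, "tz": 0, "wx": 0, "wy": 0, "wz": 0, "claw": 0.005}, {"tx": 0, "ty": 0, "tz": 0, "wx": 0, "wy": 0, "wz": 0, "claw": 0.005}])

```text
t: 32.53
tcp_pos: [0.4413, -0.1685, 0.0326]
ee_rot: [[0.908, -0.419, -0.009], [-0.419, -0.908, -0.008], [-0.005, 0.011, -1.0]]
contact_force: [0.0, 0.6, 2.6]
finger_gap: 0.0109
grip_force: 59.3
```

>>> carry_out(motion=[{"tx": 0, "ty": 0, "tz": 0.035, "wx": 0, "wy": 0, "wz": 0, "claw": 0.005}, {"tx": 0.015, "ty": 0, "tz": 0.037, "wx": 0, "wy": 0, "wz": 0, "claw": 0.005}, {"tx": 0, "ty": 0.036, "tz": 0, "wx": 0, "wy": 0, "wz": 3, "claw": 0.005}, {"tx": 0, "ty": 0.036, "tz": 0, "wx": 0, "wy": 0, "wz": 3, "claw": 0.005}, {"tx": 0, "ty": 0.036, "tz": 0, "wx": 0, "wy": 0, "wz": 3, "claw": 0.005}, {"tx": 0, "ty": 0.036, "tz": 0, "wx": 0, "wy": 0, "wz": 3, "claw": 0.005}, {"tx": 0, "ty": 0.036, "tz": 0, "wx": 0, "wy": 0, "wz": 3, "claw": 0.005}, {"tx": 0, "ty": 0.036, "tz": 0, "wx": 0, "wy": 0, "wz": 3, "claw": 0.005}, {"tx": 0, "ty": 0.036, "tz": 0, "wx": 0, "wy": 0, "wz": 3, "claw": 0.005}, {"tx": 0, "ty": 0.036, "tz": 0, "wx": 0, "wy": 0, "wz": 3, "claw": 0.005}])

```text
t: 33.37
tcp_pos: [0.4552, 0.1216, 0.1042]
ee_rot: [[1.0, -0.011, -0.006], [-0.011, -1.0, -0.012], [-0.006, 0.012, -1.0]]
contact_force: [1.2, -0.5, -0.6]
finger_gap: 0.0108
grip_force: 59.0
```

>>> carry_out(motion=[{"tx": 0, "ty": 0.036, "tz": 0, "wx": 0, "wy": 0, "wz": 0, "claw": 0.005}, {"tx": 0, "ty": 0.036, "tz": 0, "wx": 0, "wy": 0, "wz": 0, "claw": 0.005}, {"tx": 0, "ty": 0.036, "tz": 0, "wx": 0, "wy": 0, "wz": 0, "claw": 0.005}, {"tx": 0.013, "ty": 0.035, "tz": 0, "wx": 0, "wy": 0, "wz": 0, "claw": 0.005}, {"tx": 0.013, "ty": 0.035, "tz": 0, "wx": 0, "wy": 0, "wz": 0, "claw": 0.005}, {"tx": 0.013, "ty": 0.035, "tz": 0, "wx": 0, "wy": 0, "wz": 0, "claw": 0.005}, {"tx": 0.013, "ty": 0.035, "tz": 0, "wx": 0, "wy": 0, "wz": 0, "claw": 0.005}, {"tx": 0.013, "ty": 0.036, "tz": 0, "wx": 0, "wy": 0, "wz": 0, "claw": 0.005}, {"tx": 0.014, "ty": 0.036, "tz": 0, "wx": 0, "wy": 0, "wz": 0, "claw": 0.005}, {"tx": 0, "ty": 0, "tz": 0, "wx": 0, "wy": 0, "wz": 0, "claw": 0.005}])

```text
t: 34.2
tcp_pos: [0.5333, 0.448, 0.1028]
ee_rot: [[1.0, -0.009, -0.009], [-0.009, -1.0, -0.004], [-0.009, 0.004, -1.0]]
contact_force: [-1.7, -0.6, -0.0]
finger_gap: 0.0112
grip_force: 59.0
```

```bash
python3 - <<'E'
from h import *
s=state();print(s['tcp_pos'].round(4),s['joint_positions'].round(2))
w=snap('wrist','w8.png')
E
```

```text
[0.5333 0.448  0.1028] [-0.31  0.6  -0.61  1.46  0.35  1.2  -2.54]
```

View pics/w8.png

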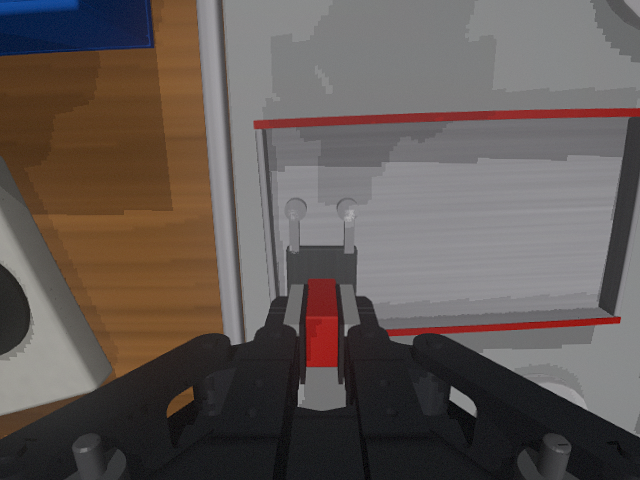

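The red clip hangs over the tray's left part (tab (320,335), left wall at column 265). I'll move 10 mm to -y, lower and release.

>>> carry_out(motion=[{"tx": 0.004, "ty": -0.01, "tz": -0.02, "wx": 0, "wy": 0, "wz": 0, "claw": 0.005}, {"tx": 0, "ty": 0, "tz": -0.022, "wx": 0, "wy": 0, "wz": 0, "claw": 0.005}, {"tx": 0, "ty": 0, "tz": -0.02, "wx": 0, "wy": 0, "wz": 0, "claw": 0.005}, {"tx": 0, "ty": 0, "tz": 0, "wx": 0, "wy": 0, "wz": 0, "claw": 0.005}, {"tx": 0, "ty": 0, "tz": 0, "wx": 0, "wy": 0, "wz": 0, "claw": 0.024}, {"tx": 0, "ty": 0, "tz": 0, "wx": 0, "wy": 0, "wz": 0, "claw": 0.024}, {"tx": 0, "ty": 0, "tz": 0.03, "wx": 0, "wy": 0, "wz": 0, "claw": 0.024}, {"tx": 0, "ty": 0, "tz": 0.03, "wx": 0, "wy": 0, "wz": 0, "claw": 0.03}, {"tx": -0.015, "ty": -0.03, "tz": 0.01, "wx": 0, "wy": 0, "wz": 0, "claw": 0.04}, {"tx": -0.015, "ty": -0.035, "tz": 0, "wx": 0, "wy": 0, "wz": 0, "claw": 0.04}])

```text
t: 35.08
tcp_pos: [0.5089, 0.3695, 0.117]
ee_rot: [[1.0, -0.01, -0.001], [-0.01, -1.0, -0.003], [-0.001, 0.003, -1.0]]
contact_force: [1.2, -0.9, -0.4]
finger_gap: 0.0402
grip_force: 0.0
```

>>> carry_out(motion=[{"tx": -0.015, "ty": -0.035, "tz": 0, "wx": 0, "wy": 0, "wz": -4, "claw": 0.04}, {"tx": -0.015, "ty": -0.035, "tz": 0, "wx": 0, "wy": 0, "wz": -5, "claw": 0.04}, {"tx": -0.015, "ty": -0.035, "tz": 0, "wx": 0, "wy": 0, "wz": -5, "claw": 0.04}, {"tx": -0.015, "ty": -0.035, "tz": 0, "wx": 0, "wy": 0, "wz": -5, "claw": 0.04}, {"tx": 0, "ty": -0.035, "tz": 0, "wx": 0, "wy": 0, "wz": -5, "claw": 0.04}, {"tx": 0, "ty": 0, "tz": 0, "wx": 0, "wy": 0, "wz": -5, "claw": 0.04}, {"tx": 0, "ty": 0, "tz": 0, "wx": 0, "wy": 0, "wz": 0, "claw": 0.04}, {"tx": 0, "ty": 0, "tz": 0, "wx": 0, "wy": 0, "wz": 0, "claw": 0.04}])

```text
t: 35.75
tcp_pos: [0.4486, 0.1906, 0.1127]
ee_rot: [[0.869, -0.495, -0.01], [-0.495, -0.869, -0.005], [-0.006, 0.009, -1.0]]
contact_force: [-0.1, 0.6, 0.5]
finger_gap: 0.0404
grip_force: 0.0
```

```bash
python3 - <<'E'
from h import *
near('red',-30,.12)
c=snap('top'); print([(ce.round(1),int(a),atz(c,ce,.03).round(4)[:2]) for ce,a,m in blobs(c,'red',10) if ce[1]>200])
E
```

```text
tcp [0.4486 0.1906 0.1127] yaw -29.7 [-0.1  0.6  0.5]
[321. 270.] 1018 [0.4409 0.1942] -24.2 0.13
[(array([168.2, 219.1]), 101, array([0.6105, 0.37  ])), (array([145.1, 247.2]), 37, array([0.5388, 0.4288])), (array([149.1, 268.6]), 49, array([0.4841, 0.4174])), (array([421.1, 286.1]), 40, array([ 0.4346, -0.2719])), (array([  6.8, 389.5]), 12, array([0.166 , 0.8075]))]
```

>>> carry_out(motion=[{"tx": -0.0075, "ty": 0.0035, "tz": -0.01, "wx": 0, "wy": 0, "wz": 2, "claw": 0.04}, {"tx": 0, "ty": 0, "tz": -0.025, "wx": 0, "wy": 0, "wz": 0, "claw": 0.04}, {"tx": 0, "ty": 0, "tz": -0.025, "wx": 0, "wy": 0, "wz": 0, "claw": 0.04}, {"tx": 0, "ty": 0, "tz": -0.022, "wx": 0, "wy": 0, "wz": 0, "claw": 0.04}, {"tx": 0, "ty": 0, "tz": 0, "wx": 0, "wy": 0, "wz": 0, "claw": 0.04}, {"tx": 0, "ty": 0, "tz": 0, "wx": 0, "wy": 0, "wz": 0, "claw": 0.005}, {"tx": 0, "ty": 0, "tz": 0, "wx": 0, "wy": 0, "wz": 0, "claw": 0.005}, {"tx": 0, "ty": 0, "tz": 0, "wx": 0, "wy": 0, "wz": 0, "claw": 0.005}, {"tx": 0, "ty": 0, "tz": 0, "wx": 0, "wy": 0, "wz": 0, "claw": 0.005}])

```text
t: 36.6
tcp_pos: [0.4413, 0.194, 0.0303]
ee_rot: [[0.885, -0.466, -0.01], [-0.466, -0.885, -0.005], [-0.006, 0.01, -1.0]]
contact_force: [0.8, 0.3, -1.2]
finger_gap: 0.0111
grip_force: 59.2
```

>>> carry_out(motion=[{"tx": 0, "ty": 0, "tz": 0.035, "wx": 0, "wy": 0, "wz": 0, "claw": 0.005}, {"tx": 0, "ty": 0, "tz": 0.035, "wx": 0, "wy": 0, "wz": 0, "claw": 0.005}, {"tx": 0.016, "ty": 0.0285, "tz": 0, "wx": 0, "wy": 0, "wz": 4, "claw": 0.005}, {"tx": 0.016, "ty": 0.0285, "tz": 0, "wx": 0, "wy": 0, "wz": 4, "claw": 0.005}, {"tx": 0.016, "ty": 0.0285, "tz": 0, "wx": 0, "wy": 0, "wz": 4, "claw": 0.005}, {"tx": 0.016, "ty": 0.0285, "tz": 0, "wx": 0, "wy": 0, "wz": 4, "claw": 0.005}, {"tx": 0.016, "ty": 0.0285, "tz": 0, "wx": 0, "wy": 0, "wz": 4, "claw": 0.005}, {"tx": 0.016, "ty": 0.0285, "tz": 0, "wx": 0, "wy": 0, "wz": 0, "claw": 0.005}, {"tx": 0, "ty": 0, "tz": 0, "wx": 0, "wy": 0, "wz": 0, "claw": 0.005}, {"tx": 0, "ty": 0, "tz": 0, "wx": 0, "wy": 0, "wz": 0, "claw": 0.005}])

```text
t: 37.43
tcp_pos: [0.5363, 0.3663, 0.0992]
ee_rot: [[0.991, -0.134, -0.01], [-0.134, -0.991, -0.008], [-0.009, 0.01, -1.0]]
contact_force: [-0.8, 0.2, -1.1]
finger_gap: 0.0109
grip_force: 59.2
```

>>> carry_out(motion=[{"tx": 0, "ty": 0, "tz": -0.02, "wx": 0, "wy": 0, "wz": 0, "claw": 0.005}, {"tx": 0, "ty": 0, "tz": -0.022, "wx": 0, "wy": 0, "wz": 0, "claw": 0.005}, {"tx": 0, "ty": 0, "tz": -0.02, "wx": 0, "wy": 0, "wz": 0, "claw": 0.005}, {"tx": 0, "ty": 0, "tz": 0, "wx": 0, "wy": 0, "wz": 0, "claw": 0.005}, {"tx": 0, "ty": 0, "tz": 0, "wx": 0, "wy": 0, "wz": 0, "claw": 0.024}, {"tx": 0, "ty": 0, "tz": 0, "wx": 0, "wy": 0, "wz": 0, "claw": 0.024}, {"tx": 0, "ty": 0, "tz": 0.03, "wx": 0, "wy": 0, "wz": 0, "claw": 0.024}, {"tx": 0, "ty": 0, "tz": 0.03, "wx": 0, "wy": 0, "wz": 0, "claw": 0.03}, {"tx": -0.015, "ty": -0.03, "tz": 0.01, "wx": 0, "wy": 0, "wz": 0, "claw": 0.04}, {"tx": -0.015, "ty": -0.035, "tz": 0, "wx": 0, "wy": 0, "wz": 0, "claw": 0.04}])

```text
t: 38.27
tcp_pos: [0.5078, 0.3033, 0.1123]
ee_rot: [[0.991, -0.132, -0.002], [-0.132, -0.991, -0.004], [-0.001, 0.004, -1.0]]
contact_force: [0.6, -0.3, 1.4]
finger_gap: 0.0401
grip_force: 0.0
```

>>> carry_out(motion=[{"tx": -0.015, "ty": -0.037, "tz": 0, "wx": 0, "wy": 0, "wz": 0, "claw": 0.04}, {"tx": -0.015, "ty": -0.037, "tz": 0, "wx": 0, "wy": 0, "wz": 0, "claw": 0.04}, {"tx": -0.015, "ty": -0.037, "tz": 0, "wx": 0, "wy": 0, "wz": 0, "claw": 0.04}, {"tx": -0.005, "ty": -0.037, "tz": 0, "wx": 0, "wy": 0, "wz": 0, "claw": 0.04}, {"tx": 0, "ty": -0.04, "tz": 0, "wx": 0, "wy": 0, "wz": 0, "claw": 0.04}, {"tx": 0, "ty": -0.04, "tz": 0, "wx": 0, "wy": 0, "wz": 0, "claw": 0.04}, {"tx": 0, "ty": -0.04, "tz": 0, "wx": 0, "wy": 0, "wz": 0, "claw": 0.04}, {"tx": 0, "ty": -0.04, "tz": 0, "wx": 0, "wy": 0, "wz": -3, "claw": 0.04}, {"tx": 0, "ty": -0.04, "tz": 0, "wx": 0, "wy": 0, "wz": -3, "claw": 0.04}, {"tx": 0, "ty": -0.04, "tz": 0, "wx": 0, "wy": 0, "wz": -3, "claw": 0.04}])

```text
t: 39.1
tcp_pos: [0.4565, -0.0908, 0.1088]
ee_rot: [[0.956, -0.292, -0.008], [-0.292, -0.956, -0.01], [-0.005, 0.012, -1.0]]
contact_force: [1.8, -0.3, -0.3]
finger_gap: 0.0399
grip_force: 0.0
```

```bash
python3 - <<'E'
from h import *
c=snap('top'); print([(ce.round(1),int(a),atz(c,ce,.03).round(4)[:2]) for ce,a,m in blobs(c,'red',10) if ce[1]>200])
E
```

```text
[(array([164.4, 219.3]), 88, array([0.6102, 0.3799])), (array([145.1, 247.1]), 38, array([0.5391, 0.4289])), (array([170.3, 247.6]), 35, array([0.5373, 0.3631])), (array([164.9, 268. ]), 95, array([0.4855, 0.3762])), (array([421. , 286.1]), 42, array([ 0.4346, -0.2715]))]
```

>>> carry_out(motion=[{"tx": 0, "ty": -0.036, "tz": 0, "wx": 0, "wy": 0, "wz": 0, "claw": 0.04}, {"tx": 0, "ty": -0.036, "tz": 0, "wx": 0, "wy": 0, "wz": 0, "claw": 0.04}, {"tx": 0, "ty": -0.036, "tz": 0, "wx": 0, "wy": 0, "wz": 0, "claw": 0.04}, {"tx": -0.01, "ty": -0.036, "tz": 0, "wx": 0, "wy": 0, "wz": 0, "claw": 0.04}, {"tx": -0.01, "ty": -0.035, "tz": 0, "wx": 0, "wy": 0, "wz": 0, "claw": 0.04}, {"tx": 0, "ty": 0, "tz": 0, "wx": 0, "wy": 0, "wz": 0, "claw": 0.04}, {"tx": 0, "ty": 0, "tz": 0, "wx": 0, "wy": 0, "wz": 0, "claw": 0.04}])

```text
t: 39.73
tcp_pos: [0.4357, -0.27, 0.1081]
ee_rot: [[0.956, -0.294, -0.01], [-0.294, -0.956, -0.01], [-0.007, 0.012, -1.0]]
contact_force: [0.2, 0.5, -1.3]
finger_gap: 0.04
grip_force: 0.0
```

```bash
python3 - <<'E'
from h import *
near('red',-18,.12)
E
```

```text
tcp [ 0.4357 -0.27    0.1081] yaw -17.1 [ 0.2  0.5 -1.3]
[321. 261.] 1065 [ 0.4343 -0.2704] -17.0 0.11
```

>>> carry_out(motion=[{"tx": -0.0015, "ty": 0, "tz": -0.025, "wx": 0, "wy": 0, "wz": 0, "claw": 0.04}, {"tx": 0, "ty": 0, "tz": -0.025, "wx": 0, "wy": 0, "wz": 0, "claw": 0.04}, {"tx": 0, "ty": 0, "tz": -0.027, "wx": 0, "wy": 0, "wz": 0, "claw": 0.04}, {"tx": 0, "ty": 0, "tz": 0, "wx": 0, "wy": 0, "wz": 0, "claw": 0.04}, {"tx": 0, "ty": 0, "tz": 0, "wx": 0, "wy": 0, "wz": 0, "claw": 0.005}, {"tx": 0, "ty": 0, "tz": 0, "wx": 0, "wy": 0, "wz": 0, "claw": 0.005}, {"tx": 0, "ty": 0, "tz": 0, "wx": 0, "wy": 0, "wz": 0, "claw": 0.005}, {"tx": 0, "ty": 0, "tz": 0, "wx": 0, "wy": 0, "wz": 0, "claw": 0.005}, {"tx": 0, "ty": 0, "tz": 0.035, "wx": 0, "wy": 0, "wz": 0, "claw": 0.005}, {"tx": 0.01, "ty": 0, "tz": 0.037, "wx": 0, "wy": 0, "wz": 0, "claw": 0.005}])

```text
t: 40.62
tcp_pos: [0.4416, -0.2669, 0.1013]
ee_rot: [[0.957, -0.29, -0.017], [-0.29, -0.957, -0.006], [-0.015, 0.01, -1.0]]
contact_force: [1.1, -0.6, -0.4]
finger_gap: 0.0108
grip_force: 59.2
```

>>> carry_out(motion=[{"tx": 0.01, "ty": 0.035, "tz": 0, "wx": 0, "wy": 0, "wz": 2, "claw": 0.005}, {"tx": 0, "ty": 0.036, "tz": 0, "wx": 0, "wy": 0, "wz": 2, "claw": 0.005}, {"tx": 0, "ty": 0.036, "tz": 0, "wx": 0, "wy": 0, "wz": 2, "claw": 0.005}, {"tx": 0, "ty": 0.036, "tz": 0, "wx": 0, "wy": 0, "wz": 2, "claw": 0.005}, {"tx": 0, "ty": 0.036, "tz": 0, "wx": 0, "wy": 0, "wz": 2, "claw": 0.005}, {"tx": 0, "ty": 0.036, "tz": 0, "wx": 0, "wy": 0, "wz": 2, "claw": 0.005}, {"tx": 0, "ty": 0.036, "tz": 0, "wx": 0, "wy": 0, "wz": 2, "claw": 0.005}, {"tx": 0, "ty": 0.036, "tz": 0, "wx": 0, "wy": 0, "wz": 2, "claw": 0.005}, {"tx": 0, "ty": 0.036, "tz": 0, "wx": 0, "wy": 0, "wz": 0, "claw": 0.005}, {"tx": 0, "ty": 0.036, "tz": 0, "wx": 0, "wy": 0, "wz": 0, "claw": 0.005}])

```text
t: 41.45
tcp_pos: [0.4552, 0.093, 0.1032]
ee_rot: [[1.0, -0.014, -0.006], [-0.014, -1.0, -0.012], [-0.006, 0.012, -1.0]]
contact_force: [0.9, 0.6, -1.0]
finger_gap: 0.011
grip_force: 59.3
```

>>> carry_out(motion=[{"tx": 0, "ty": 0.036, "tz": 0, "wx": 0, "wy": 0, "wz": 0, "claw": 0.005}, {"tx": 0, "ty": 0.036, "tz": 0, "wx": 0, "wy": 0, "wz": 0, "claw": 0.005}, {"tx": 0, "ty": 0.036, "tz": 0, "wx": 0, "wy": 0, "wz": 0, "claw": 0.005}, {"tx": 0, "ty": 0.036, "tz": 0, "wx": 0, "wy": 0, "wz": 0, "claw": 0.005}, {"tx": 0.025, "ty": 0.025, "tz": 0, "wx": 0, "wy": 0, "wz": 0, "claw": 0.005}, {"tx": 0.03, "ty": 0.025, "tz": 0, "wx": 0, "wy": 0, "wz": 0, "claw": 0.005}, {"tx": 0.028, "ty": 0.015, "tz": 0, "wx": 0, "wy": 0, "wz": 0, "claw": 0.005}, {"tx": 0, "ty": 0, "tz": 0, "wx": 0, "wy": 0, "wz": 0, "claw": 0.005}, {"tx": 0, "ty": 0, "tz": 0, "wx": 0, "wy": 0, "wz": 0, "claw": 0.005}])

```text
t: 42.2
tcp_pos: [0.5388, 0.3011, 0.1021]
ee_rot: [[1.0, -0.014, -0.009], [-0.014, -1.0, -0.01], [-0.008, 0.01, -1.0]]
contact_force: [0.1, -0.9, -0.5]
finger_gap: 0.0109
grip_force: 59.2
```

>>> carry_out(motion=[{"tx": 0, "ty": 0.002, "tz": -0.02, "wx": 0, "wy": 0, "wz": 0, "claw": 0.005}, {"tx": 0, "ty": 0, "tz": -0.022, "wx": 0, "wy": 0, "wz": 0, "claw": 0.005}, {"tx": 0, "ty": 0, "tz": -0.02, "wx": 0, "wy": 0, "wz": 0, "claw": 0.005}, {"tx": 0, "ty": 0, "tz": 0, "wx": 0, "wy": 0, "wz": 0, "claw": 0.005}, {"tx": 0, "ty": 0, "tz": 0, "wx": 0, "wy": 0, "wz": 0, "claw": 0.024}, {"tx": 0, "ty": 0, "tz": 0, "wx": 0, "wy": 0, "wz": 0, "claw": 0.024}, {"tx": 0, "ty": 0, "tz": 0.03, "wx": 0, "wy": 0, "wz": 0, "claw": 0.024}, {"tx": 0, "ty": 0, "tz": 0.035, "wx": 0, "wy": 0, "wz": 0, "claw": 0.024}, {"tx": -0.02, "ty": 0, "tz": 0.035, "wx": 0, "wy": 0, "wz": 0, "claw": 0.024}, {"tx": -0.03, "ty": -0.03, "tz": 0.03, "wx": 0, "wy": 0, "wz": 0, "claw": 0.024}])

```text
t: 43.03
tcp_pos: [0.4945, 0.2837, 0.1695]
ee_rot: [[1.0, -0.01, -0.002], [-0.01, -1.0, -0.004], [-0.002, 0.004, -1.0]]
contact_force: [-0.2, -0.8, 1.9]
finger_gap: 0.0244
grip_force: 0.0
```

>>> carry_out(motion=[{"tx": -0.025, "ty": -0.03, "tz": 0, "wx": 0, "wy": 0, "wz": 0, "claw": 0.024}, {"tx": 0, "ty": -0.04, "tz": 0, "wx": 0, "wy": 0, "wz": 0, "claw": 0.024}, {"tx": 0, "ty": -0.04, "tz": 0, "wx": 0, "wy": 0, "wz": 0, "claw": 0.024}, {"tx": 0, "ty": -0.04, "tz": 0, "wx": 0, "wy": 0, "wz": 0, "claw": 0.024}, {"tx": 0, "ty": -0.04, "tz": 0, "wx": 0, "wy": 0, "wz": 0, "claw": 0.024}, {"tx": 0, "ty": 0, "tz": 0, "wx": 0, "wy": 0, "wz": 0, "claw": 0.024}, {"tx": 0, "ty": 0, "tz": 0, "wx": 0, "wy": 0, "wz": 0, "claw": 0.024}])

```text
t: 43.62
tcp_pos: [0.4693, 0.0858, 0.1657]
ee_rot: [[1.0, -0.02, -0.006], [-0.02, -1.0, -0.012], [-0.005, 0.012, -1.0]]
contact_force: [-0.4, 0.7, 0.0]
finger_gap: 0.0239
grip_force: 0.0
```

```bash
python3 - <<'E'
from h import *
s=state();print(s['tcp_pos'].round(3),s['contact_force'].round(1))
w=snap('wrist');c=snap('top')
print([(ce.round(1),int(a),atz(c,ce,.03).round(4)[:2]) for ce,a,m in blobs(c,'red',10) if ce[1]>200])
print([(ce.round(1),int(a)) for ce,a,m in blobs(c,'yellow',20)],[(ce.round(1),int(a)) for ce,a,m in blobs(c,'green',10)])
a=np.hstack([cv2.resize(w['image'],(400,300)),cv2.resize(c['image'][150:350,120:387],(400,300))])
cv2.imwrite('pics/fin.png',a[:,:,::-1])
E
```

```text
[0.469 0.086 0.166] [-0.4  0.7  0. ]
[(array([168.9, 219. ]), 102, array([0.6106, 0.3681])), (array([145.2, 247.4]), 39, array([0.5383, 0.4287])), (array([170.4, 247.6]), 36, array([0.5375, 0.3629])), (array([193.6, 247.4]), 33, array([0.5374, 0.3029])), (array([170. , 267.9]), 115, array([0.4858, 0.363 ])), (array([ 18.5, 413.3]), 10, array([0.1049, 0.7742]))]
[(array([252.5, 215.1]), 189), (array([265.6, 213.5]), 51), (array([287.4, 213.4]), 50), (array([308.9, 213.2]), 46)] [(array([454.7, 179.1]), 101), (array([266. , 225.9]), 44), (array([288.9, 225.5]), 40), (array([310.4, 225.5]), 38), (array([577., 276.]), 993), (array([557.1, 264.1]), 14), (array([557.3, 291.7]), 12)]
```

View pics/fin.png

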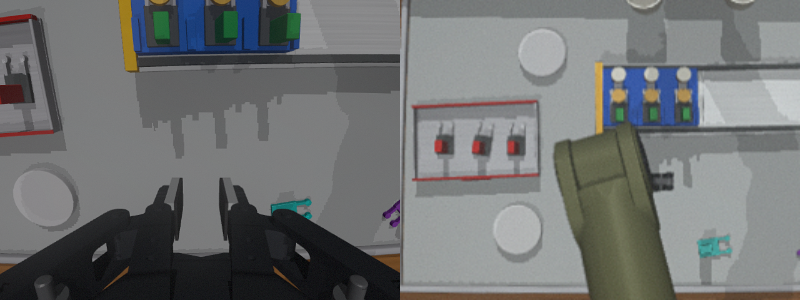

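All three red clips are in the tray (right half, (442,146), (480,146), (515,146)). The carrier is against the yellow stop with its three green clips on, and the arm is clear of everything.

```bash
python3 -c "
from bench import *
print(hand_in())"
```

```text
the job is handed in; nothing more can be done
None
```

I've handed in the job, with no verdict returned: all three green clips are seated, the carrier rests against the yellow stop, and all three red clips are in the reject tray, as the last pictures show.

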